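Turn the colour sample book to its next page

TASK

Turn the colour sample book on its low wooden stand to the next page: push the right page holder outward until it is fully clear of the leaf, turn the top leaf by its red tab over the spine and press it down flat on the left, then swing the left page holder all the way in over it. Only push with the fingertips or the outside of the fingers: never take the leaf or a holder's knob between the fingers, and do not flick the leaf over. Leave the stand where it is and do not disturb the eraser, the pumpkin and the paint pots around it.

Things in the scene. Friction and masses are not known exactly. Their poses are not given: they have to be found in the camera images.
- book_stand: Low wooden reading stand, loose on rubber feet (1.8 kg). Origin on the table under the middle of the book's spine; x along the spine, away from the reader; y to the left page; z up. Board x -132 to +115, y -158 to +158 mm, top 20 mm high. Book leaves: x -85 to +105 mm, 12 to 155 mm either side of the spine; pages under the leaf end 29 mm above the table.
- spine (a point): Middle of the spine's steel rod, the hinge axis of the leaf, 32 mm above the table; the axis runs along the stand's x.
- leaf (a joint): Angle (rad) of the top leaf, a rigid white board 190 x 143 x 3.6 mm, 100 g, with colour chips: 0 flat on the right page (stand's -y side), 1.57 upright, 3.14 flat on the left page; stops at both ends. Stiff binding: it stays wherever it is left and must be moved all the way (up to 1.2 N at the tab). A page holder that lies over it blocks it.
- leaf_tab (a point): In the red tab of the leaf, mid-thickness, at the x -25 mm of the stand, 170 mm from the spine axis. Tab 4.4 mm thick, 56 mm along the spine (28 either side), outer edge 182 mm from the axis: it overhangs the wooden board by 24 mm, 30 mm clear above the table. x along the spine as the stand's; at leaf angle 0, y points to the spine and z up; they turn with the leaf.
- right_holder (a joint): Angle (rad) of the right page holder, a steel wire arm (radius 3 mm, 100 mm from pivot to knob, 38 to 44 mm above the table; leaf top 34). Pivot upright at the stand's x -117, y -85 mm. 0 = straight in over the page, along the stand's +x (stop); grows outward to the right; 1.57 = along -y; stop 1.75. Clears the leaf from 1.4 on. Stiff (0.4 N at the knob), stays where left.
- right_knob (a point): In the black upright knob at the end of the right page holder (radius 7 to 8 mm, from 38 to 69 mm above the table), on its axis, 57 mm above the table.
- left_holder (a joint): Angle (rad) of the left page holder, mirror image of the right one: pivot at the stand's x -117, y +85 mm; 0 = straight in over the left page, along the stand's +x (stop); 1.57 = swung out to the left (+y), in front of the leaves; stop 1.75. Swung out at the start; same stiffness.
- left_knob (a point): In the black upright knob at the end of the left page holder (same as the right one), on its axis, 57 mm above the table.
- eraser_mid (a point): Centre of a loose eraser in a white, blue and black sleeve, 23 x 50 x 12 mm, lying in front of the stand's spine. Leave alone.
- pumpkin_mid (a point): Centre of a loose orange pumpkin figurine, 34 x 34 x 31 mm, to the left of the stand. Leave alone.
- pot_orange_mid (a point): Centre of a loose paint pot, orange with white cap, 37 mm across and 41 mm high, behind the stand. Leave alone.
- pot_purple_mid (a point): Centre of a loose paint pot, purple with white cap, 37 mm across and 41 mm high, to the right of the stand. Leave alone.

How it is judged:
On the way, in this order (a step that is already met when the one before it is completed fails the run):
1. the right page holder is swung out clear of the leaf, which still lies on the right (value of joint right_holder above 1.35 rad and value of joint leaf below 0.1 rad), for 0.2 s.
2. the leaf lies flat on the left page, the left holder still out (value of joint leaf above 3.09 rad and value of joint left_holder above 1 rad), for 0.2 s.
3. the left page holder is in over the turned leaf (value of joint left_holder below 0.3 rad and value of joint leaf above 3.09 rad), for 0.2 s.
At the end, for the whole second after the job is handed in: The leaf lies flat on the left page (joint above 3.09 rad, within 3 degrees), the left page holder is in over it (joint below 0.3 rad), the right page holder is still out (joint above 1.25 rad) and the stand is at rest (all of step 3 and value of joint right_holder above 1.25 rad and linear speed of book_stand below 0.02 m/s); the robot touches nothing.
It fails at once if the leaf is flicked or slammed (turns faster than 5 rad/s) (velocity of joint leaf above 5 rad/s or velocity of joint leaf below -5 rad/s).
It fails at once if the leaf or its tab is taken between the fingers (z of the grasp point in the frame of leaf_tab between -0.004 and 0.004 m and x of the grasp point in the frame of leaf_tab between -0.055 and 0.125 m and y of the grasp point in the frame of leaf_tab between -0.013 and 0.155 m).
It fails at once if a holder's knob is taken between the fingers (distance between the grasp point and right_knob below 0.011 m or distance between the grasp point and left_knob below 0.011 m).
It fails at once if the stand is shoved (more than 25 mm), lifted or tipped (distance of book_stand from where it was at the start of the episode above 0.025 m or height (world z) of book_stand above 0.01 m or angle between book_stand's own z axis and vertical above 0.06 rad).
It fails at once if a thing standing by is moved more than 15 mm or lifted (distance of any of eraser_mid, pumpkin_mid, pot_orange_mid, pot_purple_mid from where it was at the start of the episode above 0.015 m).
It also fails if it takes over 72 s, if anything falls off the work surface, if the arm or the gripper's body presses on something with over 40 N, if the wrist force passes 120 N, or if a joint passes its speed limit or range.

ROBOT

A 6-joint arm with a two-finger parallel gripper is mounted at the origin on a cart in front of the work surface, level with it; the furniture and walls round the work are solid. World frame = base frame: x ahead of the robot, y to its left, z up, the work surface at z = 0. Lengths are in m, angles in rad, forces in N, time in s.
With the tool pointing down it reaches from about 0.35 to 0.95 m from the base axis. Payload 17.4 kg.
Tool frame: the origin (TCP) lies at the very end of the fingers, on their centre line; the grasp point (between the pads) lies 19 mm behind it; z points along the fingers, y is the line along which they close (so a half turn about z gives the same grasp; the last joint's range is limited). The gripper opens to 93 mm and grips with 3 to 60 N. Pads are 15 mm wide; open, the fingers measure 128 mm over their backs; the gripper's body (75 mm by 188 mm) begins 65 mm behind the grasp point.
Start: joints at [-1.146, 0.116, 1.442, -0, 1.584, -0.038], TCP at [0.301, -0.604, 0.179] pointing down, gripper open.
Joint ranges: [-2.83, 2.83], [-0.83, 2.19], [0.07, 2.5], [-1.14, 4.28], [0.01, 3], [-2.97, 2.97]. Speed limits (rad/s): [1.89, 1.89, 2.22, 3.14, 3.14, 3.14].

INTERFACE

Orientations are given as a 3x3 rotation matrix whose columns are the frame's x, y, z axes.
In Python, from station import r gives the robot as it stands.
- The arm moves only by the tool servo_tool, never from a script. Its argument "motion" is a list of rows, each an object of numbers: "x", "y", "z": the shift along the tool's x, y, z in mm; "twist": the turn about the tool's z in rad. In form: [{"x": .., "y": .., "z": .., "twist": ..}, ...]. A call has 1 to 12 rows; each row is the pose to reach, as a shift and turn from the pose commanded when the call began, along the tool's axes at that moment; what a row does not reach only later rows make up. A row lasts 1/12 s, in which the tool goes at most 41.7 mm and 7.16 degrees, less where a joint would pass 70% of its speed; a pose out of reach is approached as far as the arm can. A call with a gripper value outside its range is refused whole. "hand" is the opening, from 0 (shut) to 1 (fully open), set as the call begins (left out, the last holds). The fingers move at their own pace and stop on an object; the grip force is fixed at half the most. Time passes only in rows, so rows that repeat a pose let the fingers close. It gives the time, the measured TCP pose, the force, the opening and the grip force at its end, in the units of the state.
- r.sense(): the state, without advancing time (a new reading comes with each control period).
- r.read_camera(name): name is "scene" or "top" or "wrist"; returns the picture (420x560x3 uint8, red, green, blue); there is no depth.
- r.camera_model(name): a dict with "fx", "fy", "cx", "cy" (pixels), "position" and "rotation" of the camera in the world; the wrist camera has in their place "tool_from_camera" (4x4, takes a point from camera to tool coordinates, whose origin is the TCP and whose axes are the flange's). Camera axes: x right, y up, looking along -z (the intrinsics and any distortion apply to the point x, -y, -z); pixel columns grow to the right and rows downward; lengths in m; the calibration is good to about 2 mm. A picture is of the moment at which its call begins: read the wrist's pose just before it. camera_model takes no time and is no camera call.
- r.finish_job(): hands the job in; it is judged then, once.
The state is a dict: "t": time; "joint_pos": joint angles; "qd": joint speeds; "joint_torque": joint torques, N m; "position": TCP position; "eef_rot": TCP orientation; "ft_force": force on the tool from outside, world axes, zero at the start; "torque": the same for the moment, N m; "gripper_width": finger opening in m; "grasp_force": force on a finger pad.
Only numpy, scipy, OpenCV 4.12 (cv2) and the standard library are available. Lean on these libraries where they do the work, as an engineer would, in place of code of your own. Each camera call takes 0.05 s, during which the arm holds its last target. There are 200 camera calls.

## Working session

There is one attempt and no reset: what is moved stays moved. The work goes in short steps, Python scripts to look and compute and a tool call to move; the robot and the scene stay as the last step left them, time stands still between calls to the robot, and variables do not carry over. Pictures are saved under pics/ and viewed, at most 10 in all, crops included, and the job is handed in when it is done.

Besides the shell and the picture viewer there is one more tool, called as name(argument=value, ...) on one line, values as JSON. servo_tool: Moves the arm, as the interface text tells. Its arguments: {"type":"object","properties":{"motion":{"type":"array","items":{"type":"object","properties":{"x":{"type":"number"},"y":{"type":"number"},"z":{"type":"number"},"twist":{"type":"number"}}}},"hand":{"type":"number"}},"required":["motion"]}

```bash
mkdir -p pics; ls; python3 - <<'E'
from station import r
import cv2,numpy as np
s=r.sense();print(s['t'],s['position'],np.round(s['eef_rot'],3).tolist(),s['gripper_width'])
for n in['scene','top']:
    im=r.read_camera(n);cv2.imwrite(f'pics/{n}0.png',im[:,:,::-1]);m=r.camera_model(n);print(n,m)
E
```

```text
pics
0.0 [ 0.30126693 -0.60376909  0.17823436] [[0.895, 0.446, -0.0], [0.446, -0.895, 0.001], [0.0, -0.001, -1.0]] 0.09331714951993472
scene {'fx': 433.9269746968398, 'fy': 433.9269746968398, 'cx': 269.3751116109615, 'cy': 204.47508538244244, 'position': array([0.00711563, 0.54529461, 0.5381569 ]), 'rotation': array([[-0.63267499,  0.39685582, -0.66500212],
       [-0.77430824, -0.33859291,  0.53460415],
       [-0.01300424,  0.85314729,  0.52150799]])}
top {'fx': 424.68775160981306, 'fy': 424.68775160981306, 'cx': 278.40607595068695, 'cy': 207.2921737857921, 'position': array([0.51628594, 0.04881681, 1.09660879]), 'rotation': array([[ 0.01725754,  0.99780294, -0.06396467],
       [-0.99947557,  0.01546256, -0.02845166],
       [-0.02740009,  0.06442213,  0.9975465 ]])}
```

View pics/top0.png

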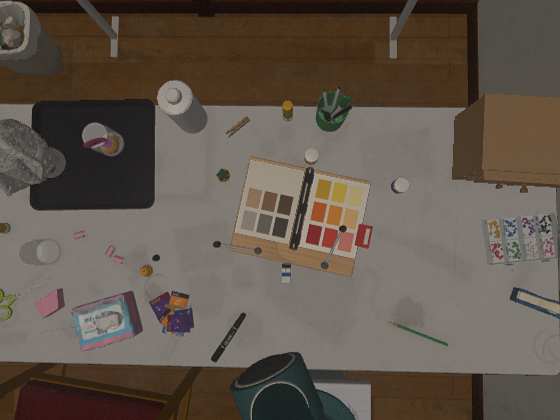

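View pics/scene0.png

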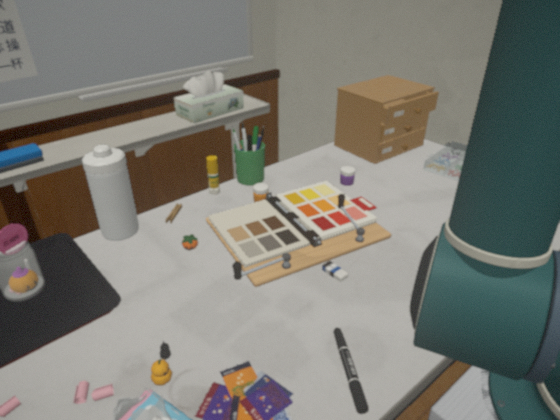

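The top view shows the stand around (302,215): red tab at (364,236), right pivot (325,265) and knob (343,229), left pivot (258,250) and knob (217,244), spine from (309,170) to (295,247). The eraser is at (286,272), the pumpkin at (223,175), the orange pot at (311,156) and the purple pot at (400,185). The scene view agrees.

```bash
cat > h.py <<'E'
import numpy as np,cv2
from station import r
def ray(cam,u,v,z):
    m=r.camera_model(cam);d=m['rotation']@np.array([(u-m['cx'])/m['fx'],-(v-m['cy'])/m['fy'],-1]);p=m['position'];return p+d*(z-p[2])/d[2]
def blobs(mask,a0=8):
    n,l,st,c=cv2.connectedComponentsWithStats(mask.astype(np.uint8));return [(c[i].round(1).tolist(),int(st[i,4])) for i in range(1,n) if st[i,4]>=a0]
E
python3 - <<'E'
from h import *
im=cv2.imread('pics/top0.png');hsv=cv2.cvtColor(im,cv2.COLOR_BGR2HSV);H,S,V=cv2.split(hsv)
x0,y0,x1,y1=205,140,415,290
def show(n,m):
    k=np.zeros_like(m);k[y0:y1,x0:x1]=m[y0:y1,x0:x1];print(n,blobs(k))
show('dark',V<60)
show('red',((H<8)|(H>172))&(S>150))
wood=((H>8)&(H<22)&(S>70)&(V>110));
k=np.zeros_like(V);k[y0:y1,x0:x1]=(((S>60)&(V>90)))[y0:y1,x0:x1]*255
cv2.imwrite('pics/crop.png',cv2.resize(im[y0:y1,x0:x1],None,fx=3.8,fy=3.8,interpolation=cv2.INTER_CUBIC))
E
```

```text
dark [([220.8, 171.5], 15), ([301.4, 208.2], 509), ([225.4, 174.3], 15), ([221.1, 178.5], 8), ([342.2, 228.2], 30), ([216.5, 243.9], 35), ([286.0, 265.6], 22)]
red [([313.3, 234.1], 213), ([362.1, 235.3], 210), ([329.0, 237.1], 218)]
```

View pics/crop.png

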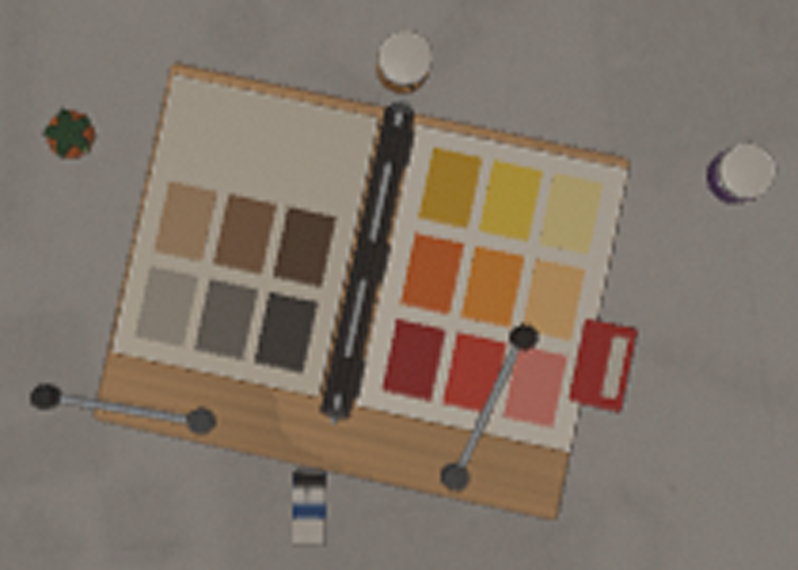

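The crop shows board corners (crop px) TL(172,64), TR(630,160), BR(556,518), BL(97,418), pivots (202,420) and (455,477), and tab outer corners (637,327) and (622,412).

```bash
python3 - <<'E'
from h import *
P=[((172,64),(115,158),20),((630,160),(115,-158),20),((556,518),(-132,-158),20),((97,418),(-132,158),20),((202,420),(-117,85),46),((455,477),(-117,-85),46),((637,327),(3,-182),34),((622,412),(-53,-182),34)]
W=np.array([ray('top',205+a[0]/3.8,140+a[1]/3.8,z/1e3)[:2] for a,b,z in P]);S=np.array([b for a,b,z in P])/1e3
cs,cw=S.mean(0),W.mean(0);U,_,Vt=np.linalg.svd((S-cs).T@(W-cw));R=Vt.T@U.T;t=cw-R@cs
print('R',R,np.degrees(np.arctan2(R[1,0],R[0,0])),'t',t);print('res mm',((W-(S@R.T+t))*1e3).round(1).tolist())
np.savez('stand.npz',R=R,t=t)
def st(p):return (R.T@(np.array(p)-t)*1e3).round(1)
for n,u,v,z in[('rk',524,337,.069),('lk',45,396,.069),('eraser',309,507,.012),('pumpkin',70,133,.025),('porange',404,58,.041),('ppurple',748,171,.041)]:
    p=ray('top',205+u/3.8,140+v/3.8,z)[:2];print(n,p.round(3),'stand',st(p))
s=r.sense();print('tcp stand',st(s['position'][:2]),'toolx in stand',(R.T@s['eef_rot'][:2,:2]).round(3))
E
```

```text
R [[ 0.98111415  0.19342964]
 [-0.19342964  0.98111415]] -11.153002375540503 t [0.57310687 0.02200486]
res mm [[-2.6, -0.8], [-2.4, 1.6], [2.0, 1.5], [0.9, -3.6], [1.3, -1.1], [0.5, 1.5], [0.5, 1.2], [-0.1, -0.1]]
rk [ 0.533 -0.078] stand [ -20. -106.]
lk [0.49  0.226] stand [-120.7  183.8]
eraser [0.418 0.057] stand [-158.6    4.2]
pumpkin [0.665 0.221] stand [ 52.  213.2]
porange [ 0.716 -0.001] stand [144.6   4.7]
ppurple [ 0.644 -0.226] stand [ 117.7 -229.9]
tcp stand [-145.7 -666.6] toolx in stand [[ 0.792  0.611]
 [ 0.611 -0.792]]
```

```bash
cat >> h.py <<'E'
z_=np.load('stand.npz');R,t=z_['R'],z_['t']
def where():
    s=r.sense();p=R.T@(s['position'][:2]-t)*1e3;a=R.T@s['eef_rot'][:2,0]
    return np.array([*p,s['position'][2]*1e3]),np.arctan2(a[1],a[0]),s
def go(*pts):
    """stand-frame (x,y,z mm[,tool-x angle]) -> tool shifts from the present pose"""
    p,a,s=where();print('t',round(s['t'],2),'at',p.round(1),'ang',round(a,3),'F stand',(R.T@s['ft_force'][:2]).round(2),round(s['ft_force'][2],2))
    E=s['eef_rot']
    for q in pts:
        w=np.array([*(R@(np.array(q[:2])-p[:2])),q[2]-p[2]]);print(q,'->',(E.T@w).round(0),'twist',round(-(q[3]-a),3) if len(q)>3 else '')
E
python3 - <<'E'
from h import *
go((-10,-95,178),(-2,-90,120))
E
```

```text
t 0.1 at [-145.7 -666.6  178.3] ang 0.657 F stand [ 1.08 -0.17] 0.44
(-10, -95, 178) -> [ 457. -370.    1.] twist 
(-2, -90, 120) -> [ 466. -369.   59.] twist
```

servo_tool(motion=[{"x": 457,"y": -370},{"x": 457,"y": -370},{"x": 457,"y": -370},{"x": 457,"y": -370},{"x": 457,"y": -370},{"x": 457,"y": -370},{"x": 457,"y": -370},{"x": 457,"y": -370},{"x": 457,"y": -370},{"x": 457,"y": -370},{"x": 457,"y": -370},{"x": 457,"y": -370}], hand=0)

```text
validation failed for argument at $.mo...
```

```bash
python3 - <<'E'
from h import *
go((-2,-90,100))
E
```

```text
t 0.1 at [-145.7 -666.6  178.3] ang 0.657 F stand [ 1.08 -0.17] 0.44
(-2, -90, 100) -> [ 466. -368.   79.] twist
```

servo_tool(motion=[{"x": 228,"y": -185,"z": 0,"twist": 0},{"x": 228,"y": -185,"z": 0,"twist": 0},{"x": 228,"y": -185,"z": 0,"twist": 0},{"x": 228,"y": -185,"z": 0,"twist": 0},{"x": 228,"y": -185,"z": 0,"twist": 0},{"x": 228,"y": -185,"z": 0,"twist": 0},{"x": 228,"y": -185,"z": 0,"twist": 0},{"x": 228,"y": -185,"z": 0,"twist": 0}], hand=0)

```text
t: 0.77
position: [0.4248, -0.3317, 0.1792]
eef_rot: [[0.893, 0.45, 0.001], [0.45, -0.893, 0.001], [0.001, -0.0, -1.0]]
ft_force: [0.0, -0.6, -0.1]
gripper_width: 0.0447
grasp_force: 0.0
```

```bash
python3 - <<'E'
from h import *
go((-2,-88,178),(-2,-88,90))
E
```

```text
t 0.77 at [ -77.1 -375.7  179.2] ang 0.661 F stand [ 0.16 -0.62] -0.14
(-2, -88, 178) -> [ 236. -181.    2.] twist 
(-2, -88, 90) -> [ 236. -181.   90.] twist
```

servo_tool(motion=[{"x": 236,"y": -181,"z": 2,"twist": 0},{"x": 236,"y": -181,"z": 2,"twist": 0},{"x": 236,"y": -181,"z": 2,"twist": 0},{"x": 236,"y": -181,"z": 2,"twist": 0},{"x": 236,"y": -181,"z": 2,"twist": 0},{"x": 236,"y": -181,"z": 2,"twist": 0},{"x": 236,"y": -181,"z": 2,"twist": 0},{"x": 236,"y": -181,"z": 2,"twist": 0},{"x": 236,"y": -181,"z": 90,"twist": 0},{"x": 236,"y": -181,"z": 90,"twist": 0},{"x": 236,"y": -181,"z": 90,"twist": 0},{"x": 236,"y": -181,"z": 90,"twist": 0}])

```text
t: 1.77
position: [0.5517, -0.0694, 0.087]
eef_rot: [[0.895, 0.446, -0.005], [0.446, -0.895, 0.001], [-0.004, -0.003, -1.0]]
ft_force: [0.4, -0.4, 1.0]
gripper_width: 0.0006
grasp_force: 0.0
```

```bash
python3 - <<'E'
from h import *
print(r.sense()['gripper_width'])
im=r.read_camera('wrist');cv2.imwrite('pics/w1.png',im[:,:,::-1])
def c(a,d=15.5):return (-117+100*np.cos(a)+d*.75,-85-100*np.sin(a)+d*.66,49)
go((-2,-88,49),*[c(a) for a in (.21,.4,.6,.8,1,1.2,1.4,1.5,1.6)])
E
```

```text
0.0006259924439040294
t 1.82 at [ -2.  -93.9  89.6] ang 0.657 F stand [-0.12 -0.59] -0.33
(-2, -88, 49) -> [ 4. -5. 41.] twist 
(np.float64(-7.57190852758518), np.float64(-95.61598998460995), 49) -> [-5. -2. 41.] twist 
(np.float64(-13.268900599711486), np.float64(-113.71183423086505), 49) -> [-21.   9.  41.] twist 
(np.float64(-22.841438509032173), np.float64(-131.23424733950355), 49) -> [-39.  17.  41.] twist 
(np.float64(-35.70432906528346), np.float64(-146.5056090899523), 49) -> [-59.  21.  41.] twist 
(np.float64(-51.34476941318602), np.float64(-158.91709848078966), 49) -> [-79.  21.  41.] twist 
(np.float64(-69.13922455233264), np.float64(-167.97390859672262), 49) -> [-98.  18.  41.] twist 
(np.float64(-88.3782857099759), np.float64(-173.31497299884603), 49) -> [-117.   10.   41.] twist 
(np.float64(-98.30127983322971), np.float64(-174.51949866040545), 49) -> [-125.    5.   41.] twist 
(np.float64(-108.29495223012889), np.float64(-174.72736030415052), 49) -> [-134.   -1.   41.] twist
```

View pics/w1.png

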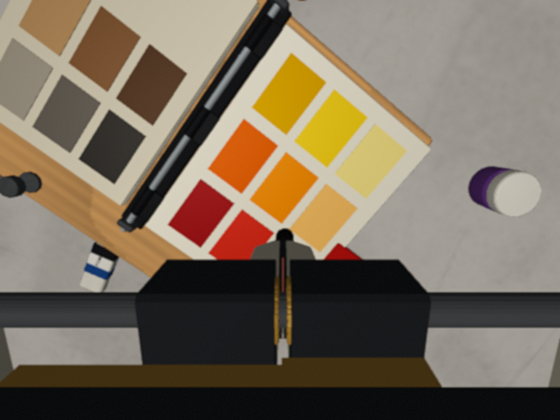

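The wrist view shows the fingertips near (285,245) with a black blob at (285,238), the eraser at (98,268) and the purple pot at (510,190). I'll check where the knob should project.

```bash
python3 - <<'E'
from h import *
m=r.camera_model('wrist');T=np.array(m['tool_from_camera']);print(T.round(3).tolist(),m['fx'])
p,a,s=where();E=s['eef_rot']
def proj(tool):
    c=np.linalg.inv(T)@np.array([*tool,1]);return (m['cx']+m['fx']*c[0]/-c[2]).round(1),(m['cy']-m['fy']*c[1]/-c[2]).round(1)
print('tcp',proj((0,0,0)))
for n,q in[('knobtop',(-20,-106,69)),('knobbot',(-20,-106,45)),('pivR',(-117,-85,46)),('pivL',(-117,85,46)),('TR',(115,-158,20)),('tabcorner',(3,-182,34))]:
    w=np.array([*(R@(np.array(q[:2])-p[:2])),q[2]-p[2]])/1e3;print(n,proj(E.T@w))
E
```

```text
[[-0.0, 0.969, 0.246, 0.068], [1.0, -0.0, 0.001, -0.0], [0.001, 0.246, -0.969, -0.205], [0.0, 0.0, 0.0, 1.0]] 329.4845118101525
tcp (np.float64(283.3), np.float64(233.9))
knobtop (np.float64(281.4), np.float64(253.2))
knobbot (np.float64(281.5), np.float64(242.1))
pivR (np.float64(192.0), np.float64(313.8))
pivL (np.float64(8.3), np.float64(193.5))
TR (np.float64(432.4), np.float64(145.1))
tabcorner (np.float64(368.3), np.float64(268.9))
```

servo_tool(motion=[{"x": 4,"y": -4,"z": 15,"twist": 0},{"x": 4,"y": -4,"z": 40,"twist": 0},{"x": 4,"y": -4,"z": 40,"twist": 0},{"x": 4,"y": -4,"z": 40,"twist": 0}])

```text
t: 2.15
position: [0.5554, -0.0644, 0.0508]
eef_rot: [[0.895, 0.446, 0.001], [0.446, -0.895, -0.0], [0.001, 0.0, -1.0]]
ft_force: [-0.0, 0.2, -0.4]
gripper_width: 0.0009
grasp_force: 0.0
```

```bash
python3 - <<'E'
from h import *
def c(a,d=15.5):return (-117+100*np.cos(a)+d*.75,-85-100*np.sin(a)+d*.66,49)
go(*[c(a) for a in (.21,.4,.6,.8,1,1.2,1.4,1.5,1.6)])
E
```

```text
t 2.15 at [ -0.7 -88.2  50.8] ang 0.657 F stand [-0.07  0.16] -0.43
(np.float64(-7.57190852758518), np.float64(-95.61598998460995), 49) -> [-10.   2.   2.] twist 
(np.float64(-13.268900599711486), np.float64(-113.71183423086505), 49) -> [-26.  13.   2.] twist 
(np.float64(-22.841438509032173), np.float64(-131.23424733950355), 49) -> [-44.  21.   2.] twist 
(np.float64(-35.70432906528346), np.float64(-146.5056090899523), 49) -> [-63.  25.   2.] twist 
(np.float64(-51.34476941318602), np.float64(-158.91709848078966), 49) -> [-83.  25.   2.] twist 
(np.float64(-69.13922455233264), np.float64(-167.97390859672262), 49) -> [-103.   21.    2.] twist 
(np.float64(-88.3782857099759), np.float64(-173.31497299884603), 49) -> [-121.   14.    2.] twist 
(np.float64(-98.30127983322971), np.float64(-174.51949866040545), 49) -> [-130.    9.    2.] twist 
(np.float64(-108.29495223012889), np.float64(-174.72736030415052), 49) -> [-138.    3.    2.] twist
```

servo_tool(motion=[{"x": -10,"y": 2,"z": 1,"twist": 0},{"x": -18,"y": 8,"z": 1,"twist": 0},{"x": -26,"y": 13,"z": 1,"twist": 0},{"x": -35,"y": 17,"z": 1,"twist": 0},{"x": -44,"y": 21,"z": 1,"twist": 0},{"x": -54,"y": 23,"z": 1,"twist": 0},{"x": -63,"y": 25,"z": 1,"twist": 0},{"x": -73,"y": 25,"z": 1,"twist": 0},{"x": -83,"y": 25,"z": 1,"twist": 0},{"x": -83,"y": 25,"z": 1,"twist": 0}])

```text
t: 2.98
position: [0.4904, -0.1241, 0.048]
eef_rot: [[0.895, 0.446, -0.0], [0.446, -0.895, -0.0], [-0.0, 0.0, -1.0]]
ft_force: [-0.9, 0.4, -0.2]
gripper_width: 0.0007
grasp_force: 0.0
```

```bash
python3 - <<'E'
from h import *
def c(a,d=15.5):return (-117+100*np.cos(a)+d*.75,-85-100*np.sin(a)+d*.66,49)
go(*[c(a) for a in (1,1.2,1.4,1.5,1.6,1.7)])
for n in['top']:
    im=r.read_camera(n);cv2.imwrite('pics/t2.png',cv2.resize(im[140:290,205:415,::-1],None,fx=3.8,fy=3.8,interpolation=cv2.INTER_CUBIC))
E
```

```text
t 2.98 at [ -52.9 -159.3   48. ] ang 0.657 F stand [-0.94  0.24] -0.16
(np.float64(-51.34476941318602), np.float64(-158.91709848078966), 49) -> [ 1.  1. -1.] twist 
(np.float64(-69.13922455233264), np.float64(-167.97390859672262), 49) -> [-18.  -3.  -1.] twist 
(np.float64(-88.3782857099759), np.float64(-173.31497299884603), 49) -> [-37. -11.  -1.] twist 
(np.float64(-98.30127983322971), np.float64(-174.51949866040545), 49) -> [-45. -16.  -1.] twist 
(np.float64(-108.29495223012889), np.float64(-174.72736030415052), 49) -> [-53. -22.  -1.] twist 
(np.float64(-118.25944942955246), np.float64(-173.93648104524686), 49) -> [-61. -28.  -1.] twist
```

View pics/t2.png

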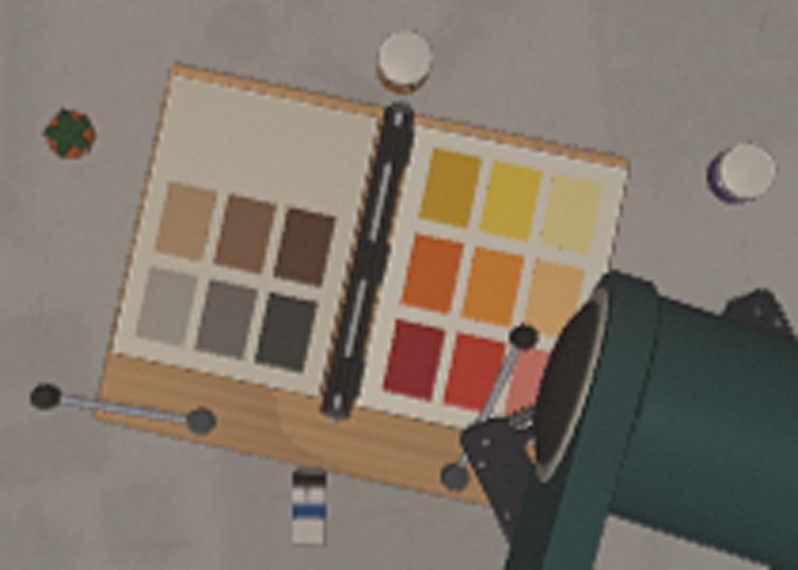

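The knob has not moved: the top view still has it at crop (524,337), so the fingertip is narrower than I assumed and slid past. I'll redo it with the finger following the knob's own circle.

```bash
python3 - <<'E'
from h import *
def c(a,d=100):return (round(-117+d*np.cos(a),1),round(-85-d*np.sin(a),1),48)
go((-17,-78,48),*[c(a) for a in np.arange(0,1.56,.1)])
E
```

```text
t 3.03 at [ -52.2 -158.9   48.1] ang 0.657 F stand [-0.2   0.68] 0.4
(-17, -78, 48) -> [ 77. -43.   0.] twist 
(np.float64(-17.0), np.float64(-85.0), 48) -> [ 73. -37.   0.] twist 
(np.float64(-17.5), np.float64(-95.0), 48) -> [ 66. -29.   0.] twist 
(np.float64(-19.0), np.float64(-104.9), 48) -> [ 59. -22.   0.] twist 
(np.float64(-21.5), np.float64(-114.6), 48) -> [ 51. -16.   0.] twist 
(np.float64(-24.9), np.float64(-123.9), 48) -> [ 43. -11.   0.] twist 
(np.float64(-29.2), np.float64(-132.9), 48) -> [34. -7.  0.] twist 
(np.float64(-34.5), np.float64(-141.5), 48) -> [25. -3.  0.] twist 
(np.float64(-40.5), np.float64(-149.4), 48) -> [15. -0.  0.] twist 
(np.float64(-47.3), np.float64(-156.7), 48) -> [5. 1. 0.] twist 
(np.float64(-54.8), np.float64(-163.3), 48) -> [-5.  2.  0.] twist 
(np.float64(-63.0), np.float64(-169.1), 48) -> [-15.   1.   0.] twist 
(np.float64(-71.6), np.float64(-174.1), 48) -> [-25.   0.   0.] twist 
(np.float64(-80.8), np.float64(-178.2), 48) -> [-34.  -2.   0.] twist 
(np.float64(-90.3), np.float64(-181.4), 48) -> [-44.  -5.   0.] twist 
(np.float64(-100.0), np.float64(-183.5), 48) -> [-53. -10.   0.] twist 
(np.float64(-109.9), np.float64(-184.7), 48) -> [-62. -15.   0.] twist
```

servo_tool(motion=[{"x": 0,"y": 0,"z": -40,"twist": 0},{"x": 38,"y": -22,"z": -45,"twist": 0},{"x": 77,"y": -43,"z": -45,"twist": 0},{"x": 77,"y": -43,"z": -45,"twist": 0},{"x": 77,"y": -43,"z": -45,"twist": 0},{"x": 77,"y": -43,"z": -15,"twist": 0},{"x": 77,"y": -43,"z": 0,"twist": 0},{"x": 77,"y": -43,"z": 0,"twist": 0},{"x": 77,"y": -43,"z": 0,"twist": 0}])

```text
t: 3.78
position: [0.5408, -0.0511, 0.0476]
eef_rot: [[0.895, 0.446, -0.002], [0.446, -0.895, 0.0], [-0.001, -0.001, -1.0]]
ft_force: [0.9, -0.1, 0.8]
gripper_width: 0.0009
grasp_force: 0.0
```

servo_tool(motion=[{"x": -4,"y": 6,"z": 0,"twist": 0},{"x": -11,"y": 14,"z": 0,"twist": 0},{"x": -18,"y": 21,"z": 0,"twist": 0},{"x": -26,"y": 27,"z": 0,"twist": 0},{"x": -34,"y": 32,"z": 0,"twist": 0},{"x": -43,"y": 36,"z": 0,"twist": 0},{"x": -52,"y": 40,"z": 0,"twist": 0},{"x": -62,"y": 43,"z": 0,"twist": 0},{"x": -62,"y": 43,"z": 0,"twist": 0}])

```text
t: 4.53
position: [0.504, -0.1179, 0.048]
eef_rot: [[0.895, 0.446, -0.0], [0.446, -0.895, -0.0], [-0.0, 0.0, -1.0]]
ft_force: [0.3, 0.6, 0.0]
gripper_width: 0.0002
grasp_force: 0.0
```

```bash
python3 - <<'E'
from h import *
def c(a,d=100):return (round(-117+d*np.cos(a),1),round(-85-d*np.sin(a),1),48)
go(*[c(a) for a in np.arange(0.6,1.56,.1)])
im=r.read_camera('top')[:,:,::-1];V=im.max(2);k=np.zeros_like(V);k[140:290,205:415]=(V<60)[140:290,205:415];print(blobs(k))
print('knob px expect at .84',205+524/3.8,140+337/3.8)
E
```

```text
t 4.53 at [ -40.7 -150.6   48. ] ang 0.657 F stand [0.15 0.65] 0.02
(np.float64(-34.5), np.float64(-141.5), 48) -> [10. -3. -0.] twist 
(np.float64(-40.5), np.float64(-149.4), 48) -> [ 1. -1.  0.] twist 
(np.float64(-47.3), np.float64(-156.7), 48) -> [-9.  1.  0.] twist 
(np.float64(-54.8), np.float64(-163.3), 48) -> [-19.   1.   0.] twist 
(np.float64(-63.0), np.float64(-169.1), 48) -> [-29.   1.   0.] twist 
(np.float64(-71.6), np.float64(-174.1), 48) -> [-39.  -0.   0.] twist 
(np.float64(-80.8), np.float64(-178.2), 48) -> [-49.  -3.   0.] twist 
(np.float64(-90.3), np.float64(-181.4), 48) -> [-58.  -6.   0.] twist 
(np.float64(-100.0), np.float64(-183.5), 48) -> [-67. -10.   0.] twist 
(np.float64(-109.9), np.float64(-184.7), 48) -> [-76. -15.   0.] twist 
[([301.5, 208.1], 451), ([226.5, 173.6], 8), ([388.2, 218.1], 577), ([341.7, 251.9], 1006), ([216.4, 243.8], 32), ([395.1, 277.0], 270), ([286.0, 265.5], 18)]
knob px expect at .84 342.89473684210526 228.68421052631578
```

The knob has left its old pixel; the push is working, so I continue round the circle.

servo_tool(motion=[{"x": -9,"y": 1,"z": 0,"twist": 0},{"x": -19,"y": 1,"z": 0,"twist": 0},{"x": -29,"y": 1,"z": 0,"twist": 0},{"x": -39,"y": 0,"z": 0,"twist": 0},{"x": -49,"y": -3,"z": 0,"twist": 0},{"x": -58,"y": -6,"z": 0,"twist": 0},{"x": -67,"y": -10,"z": 0,"twist": 0},{"x": -74,"y": -14,"z": 0,"twist": 0},{"x": -74,"y": -14,"z": 0,"twist": 0},{"x": -74,"y": -14,"z": 0,"twist": 0}])

```text
t: 5.42
position: [0.4327, -0.1372, 0.0482]
eef_rot: [[0.895, 0.446, 0.001], [0.446, -0.895, -0.0], [0.001, 0.001, -1.0]]
ft_force: [-0.3, 0.5, -0.4]
gripper_width: 0.0009
grasp_force: 0.0
```

```bash
python3 - <<'E'
from h import *
p=where()[0];print(p,'finger a',np.arctan2(-85-p[1],p[0]+117))
go((p[0]+25,p[1]-70,48),(p[0]+25,p[1]-70,150,np.pi/2))
im=r.read_camera('scene')[:,:,::-1];cv2.imwrite('pics/s3.png',cv2.resize(im[150:310,200:480],None,fx=2.8,fy=2.8))
E
```

```text
[-106.98861609 -183.36791898   48.21940086] finger a 1.4693706702699725
t 5.42 at [-107.  -183.4   48.2] ang 0.657 F stand [-0.37  0.39] -0.37
(np.float64(-81.98861608732933), np.float64(-253.3679189837277), 48) -> [-23.  71.   0.] twist 
(np.float64(-81.98861608732933), np.float64(-253.3679189837277), 150, 1.5707963267948966) -> [ -23.   71. -102.] twist -0.914
```

View pics/s3.png

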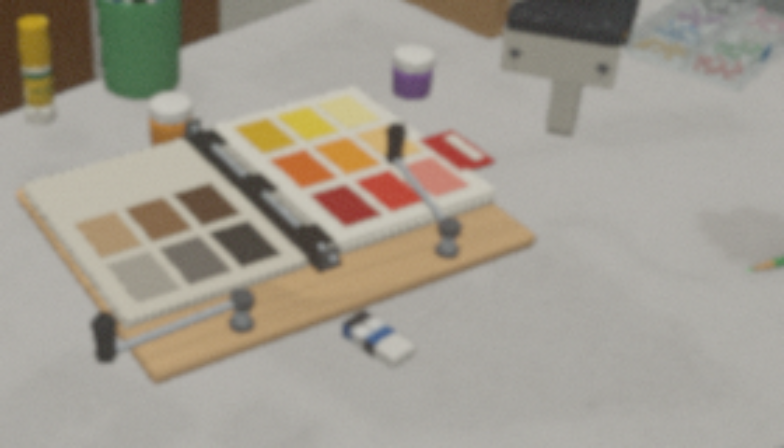

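```bash
python3 - <<'E'
from h import *
s=r.sense();print(s['t'],s['position'])
for cam in('scene','top'):
    m=r.camera_model(cam);d=m['rotation'].T@(s['position']-m['position']);print(cam,m['cx']+m['fx']*d[0]/-d[2],m['cy']-m['fy']*d[1]/-d[2])
    q=np.array([*(R@np.array([-.02,-.106])+t),.057]);d=m['rotation'].T@(q-m['position']);print('knob',m['cx']+m['fx']*d[0]/-d[2],m['cy']-m['fy']*d[1]/-d[2])
print(ray('scene',400,197,.048))
im=r.read_camera('top')[:,:,::-1];cv2.imwrite('pics/t4.png',im)
E
```

```text
5.4667 [ 0.43295019 -0.13720406  0.04817683]
scene 396.83915400681593 213.0909640692028
knob 341.9852623510293 200.16310394226443
top 365.8726970651143 270.29209565652553
knob 342.30268612189315 228.75337607925573
[ 0.46911305 -0.19707914  0.048     ]
```

View pics/t4.png

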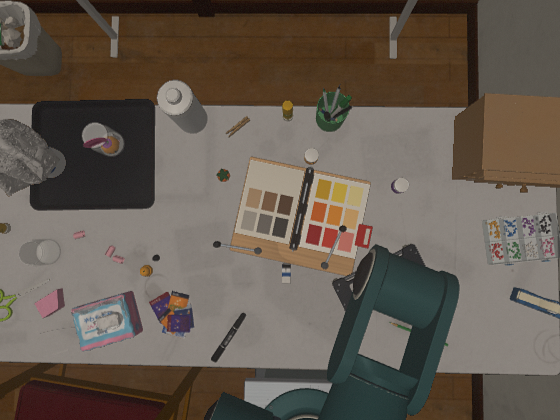

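The tip shows in the scene view at about (400,197), but the TCP projects to (397,213). So the closed fingertips sit about 35 mm above the TCP, and the finger passed over the knob without touching it. I'll open the hand so the tips should be at the TCP, and push with the outside of one finger.

servo_tool(motion=[{"x": 0,"y": 0,"z": -40,"twist": 0.12},{"x": 0,"y": 0,"z": -72,"twist": 0.24},{"x": 0,"y": 0,"z": -72,"twist": 0.36},{"x": 0,"y": 0,"z": -72,"twist": 0.48},{"x": 0,"y": 0,"z": -72,"twist": 0.6},{"x": 0,"y": 0,"z": -72,"twist": 0.72},{"x": 0,"y": 0,"z": -72,"twist": 0.84},{"x": 0,"y": 0,"z": -72,"twist": 0.96},{"x": 0,"y": 0,"z": -72,"twist": 1.08},{"x": 0,"y": 0,"z": -72,"twist": 1.157},{"x": 0,"y": 0,"z": -72,"twist": 1.157},{"x": 0,"y": 0,"z": -72,"twist": 1.157}], hand=1)

```text
t: 6.52
position: [0.433, -0.1372, 0.1198]
eef_rot: [[0.77, -0.637, -0.0], [-0.637, -0.77, 0.0], [-0.0, 0.0, -1.0]]
ft_force: [-0.7, -1.0, -1.4]
gripper_width: 0.0759
grasp_force: 0.0
```

```bash
python3 - <<'E'
from h import *
s=r.sense();print(s['joint_pos'].round(2) if hasattr(s['joint_pos'],'round') else s['joint_pos'],s['gripper_width'])
go()
m=r.camera_model('scene')
def pj(w):
    d=m['rotation'].T@(np.array(w)-m['position']);return (m['cx']+m['fx']*d[0]/-d[2],m['cy']-m['fy']*d[1]/-d[2])
im=r.read_camera('scene')[:,:,::-1].copy()
E=s['eef_rot']
for dy in(-.055,0,.055):
    u,v=pj(s['position']+E[:,1]*dy);print(u,v);cv2.drawMarker(im,(round(u),round(v)),(0,255,0),cv2.MARKER_CROSS,9,1)
cv2.imwrite('pics/s5.png',cv2.resize(im[100:310,200:480],None,fx=2.8,fy=2.8))
E
```

```text
[-0.36 -0.36  1.97  0.    1.53  1.9 ] 0.0758543468858486
t 6.52 at [-106.7 -183.3  119.8] ang -0.497 F stand [-0.47 -1.14] -1.36
374.1987169678579 183.06957447062
401.82784833250497 182.83441308959837
429.49935269878824 182.59889105686278
```

View pics/s5.png

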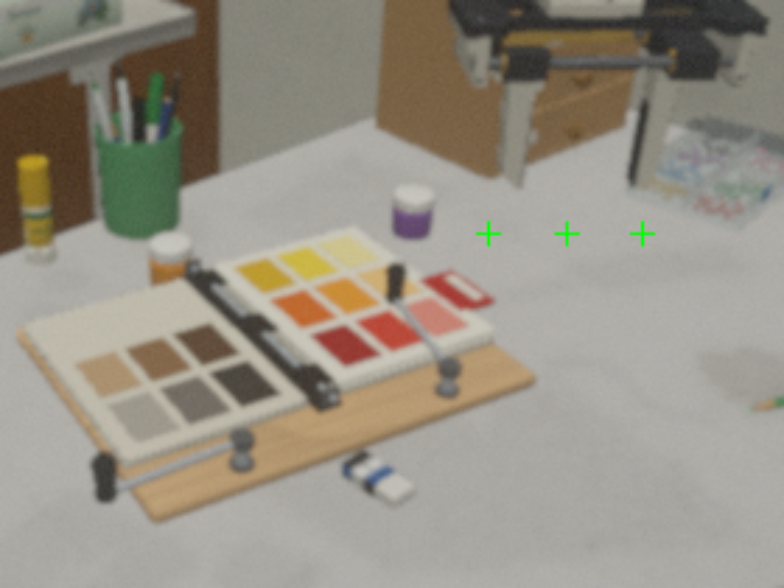

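Both fingers are straight, and their tips, at crop (512,185) and (645,195), again sit about 16 px above the predicted row 233. The knob is predicted correctly, so the real tips are about 35 mm above the reported TCP whatever the opening. I'll check this by touching bare table gently.

```bash
python3 - <<'E'
from h import *
go((-60,-290,120),(-60,-290,6))
E
```

```text
t 6.57 at [-106.7 -183.3  119.9] ang -0.496 F stand [ 0.09 -0.82] 0.76
(-60, -290, 120) -> [92. 72. -0.] twist 
(-60, -290, 6) -> [ 92.  72. 114.] twist
```

servo_tool(motion=[{"x": 46,"y": 36,"z": 0,"twist": 0},{"x": 92,"y": 72,"z": 0,"twist": 0},{"x": 92,"y": 72,"z": 0,"twist": 0},{"x": 92,"y": 72,"z": 30,"twist": 0},{"x": 92,"y": 72,"z": 60,"twist": 0},{"x": 92,"y": 72,"z": 85,"twist": 0},{"x": 92,"y": 72,"z": 96,"twist": 0},{"x": 92,"y": 72,"z": 103,"twist": 0},{"x": 92,"y": 72,"z": 108,"twist": 0},{"x": 92,"y": 72,"z": 110,"twist": 0},{"x": 92,"y": 72,"z": 110,"twist": 0}])

```text
t: 7.48
position: [0.4579, -0.2516, 0.0108]
eef_rot: [[0.769, -0.639, 0.001], [-0.639, -0.769, -0.001], [0.001, -0.0, -1.0]]
ft_force: [-0.5, 0.0, -0.7]
gripper_width: 0.0927
grasp_force: 0.0
```

servo_tool(motion=[{"x": 0,"y": 0,"z": 2,"twist": 0},{"x": 0,"y": 0,"z": 4,"twist": 0},{"x": 0,"y": 0,"z": 6,"twist": 0},{"x": 0,"y": 0,"z": 8,"twist": 0},{"x": 0,"y": 0,"z": 8,"twist": 0},{"x": 0,"y": 0,"z": 8,"twist": 0}])

```text
t: 7.98
position: [0.4574, -0.2514, 0.0019]
eef_rot: [[0.769, -0.64, -0.0], [-0.64, -0.769, 0.0], [-0.0, 0.0, -1.0]]
ft_force: [-0.4, -0.5, 0.2]
gripper_width: 0.0928
grasp_force: 0.0
```

servo_tool(motion=[{"x": 0,"y": 0,"z": 2,"twist": 0},{"x": 0,"y": 0,"z": 4,"twist": 0},{"x": 0,"y": 0,"z": 6,"twist": 0},{"x": 0,"y": 0,"z": 6,"twist": 0}])

```text
t: 8.32
position: [0.4572, -0.2513, -0.0046]
eef_rot: [[0.769, -0.64, -0.001], [-0.64, -0.769, 0.0], [-0.001, 0.0, -1.0]]
ft_force: [0.1, -0.1, -0.1]
gripper_width: 0.0929
grasp_force: 0.0
```

```bash
python3 - <<'E'
from h import *
go()
im=r.read_camera('scene')[:,:,::-1];m=r.camera_model('scene');s=r.sense()
d=m['rotation'].T@(s['position']-m['position']);print(m['cx']+m['fx']*d[0]/-d[2],m['cy']-m['fy']*d[1]/-d[2])
w=r.read_camera('wrist')[:,:,::-1]
cv2.imwrite('pics/c6.png',np.vstack([cv2.resize(im[100:240,320:560],(720,420)), cv2.resize(w[190:260],(720,90))]))
cv2.imwrite('pics/w6.png',w)
E
```

```text
t 8.32 at [ -60.9 -290.6   -4.6] ang -0.5 F stand [ 0.08 -0.11] -0.13
415.3259955858639 210.71530410431777
```

View pics/c6.png

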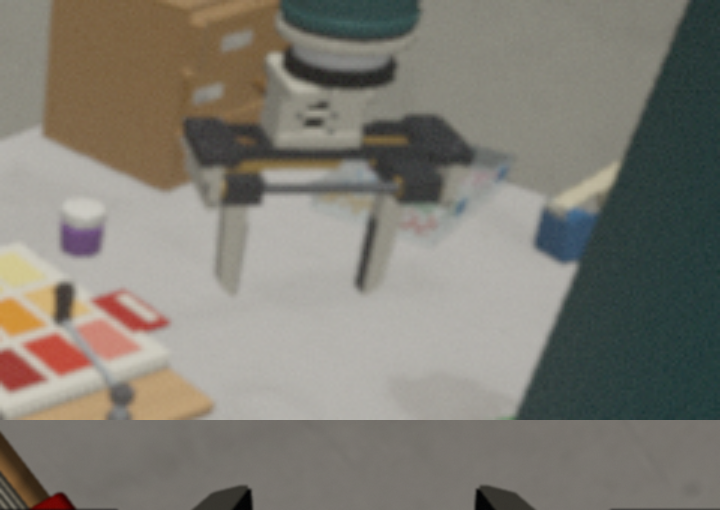

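The tips at scene px (398,197) and (443,197) sit 14 px above the projected TCP. Spacing in the wrist view also puts them about 40 mm short of it. There is no table contact at reported z = -5 mm, so I keep probing.

servo_tool(motion=[{"x": 0,"y": 0,"z": 6,"twist": 0},{"x": 0,"y": 0,"z": 12,"twist": 0},{"x": 0,"y": 0,"z": 16,"twist": 0},{"x": 0,"y": 0,"z": 18,"twist": 0},{"x": 0,"y": 0,"z": 18,"twist": 0},{"x": 0,"y": 0,"z": 18,"twist": 0}])

```text
t: 8.92
position: [0.4574, -0.2514, -0.0222]
eef_rot: [[0.769, -0.64, -0.0], [-0.64, -0.769, 0.0], [-0.0, 0.0, -1.0]]
ft_force: [0.0, 0.2, 0.4]
gripper_width: 0.0932
grasp_force: 0.0
```

servo_tool(motion=[{"x": 0,"y": 0,"z": 2,"twist": 0},{"x": 0,"y": 0,"z": 3,"twist": 0},{"x": 0,"y": 0,"z": 4,"twist": 0},{"x": 0,"y": 0,"z": 5,"twist": 0},{"x": 0,"y": 0,"z": 6,"twist": 0},{"x": 0,"y": 0,"z": 6,"twist": 0}])

```text
t: 9.42
position: [0.4573, -0.2514, -0.0282]
eef_rot: [[0.769, -0.64, -0.0], [-0.64, -0.769, 0.0], [-0.0, 0.0, -1.0]]
ft_force: [-0.0, 0.6, 0.3]
gripper_width: 0.093
grasp_force: 0.0
```

servo_tool(motion=[{"x": 0,"y": 0,"z": 1,"twist": 0},{"x": 0,"y": 0,"z": 2,"twist": 0},{"x": 0,"y": 0,"z": 3,"twist": 0},{"x": 0,"y": 0,"z": 4,"twist": 0},{"x": 0,"y": 0,"z": 4,"twist": 0}])

```text
t: 9.83
position: [0.4573, -0.2513, -0.0323]
eef_rot: [[0.769, -0.64, -0.0], [-0.64, -0.769, 0.0], [-0.0, 0.0, -1.0]]
ft_force: [-0.8, -0.3, 0.4]
gripper_width: 0.0932
grasp_force: 0.0
```

servo_tool(motion=[{"x": 0,"y": 0,"z": 1,"twist": 0},{"x": 0,"y": 0,"z": 2,"twist": 0},{"x": 0,"y": 0,"z": 3,"twist": 0},{"x": 0,"y": 0,"z": 4,"twist": 0},{"x": 0,"y": 0,"z": 4,"twist": 0}])

```text
t: 10.25
position: [0.4573, -0.2514, -0.0363]
eef_rot: [[0.769, -0.64, -0.0], [-0.64, -0.769, 0.0], [-0.0, 0.0, -1.0]]
ft_force: [-0.3, 0.0, -0.8]
gripper_width: 0.093
grasp_force: 0.0
```

servo_tool(motion=[{"x": 0,"y": 0,"z": 1,"twist": 0},{"x": 0,"y": 0,"z": 2,"twist": 0},{"x": 0,"y": 0,"z": 3,"twist": 0},{"x": 0,"y": 0,"z": 3,"twist": 0}])

```text
t: 10.58
position: [0.4573, -0.2514, -0.0393]
eef_rot: [[0.769, -0.64, -0.0], [-0.64, -0.769, 0.0], [-0.0, 0.0, -1.0]]
ft_force: [-1.4, -0.3, -0.5]
gripper_width: 0.0931
grasp_force: 0.0
```

servo_tool(motion=[{"x": 0,"y": 0,"z": 1,"twist": 0},{"x": 0,"y": 0,"z": 2,"twist": 0},{"x": 0,"y": 0,"z": 3,"twist": 0},{"x": 0,"y": 0,"z": 3,"twist": 0}])

```text
t: 10.92
position: [0.4575, -0.2515, -0.0396]
eef_rot: [[0.769, -0.64, -0.0], [-0.64, -0.769, 0.0], [-0.0, 0.0, -1.0]]
ft_force: [-16.8, 9.7, 35.0]
gripper_width: 0.0929
grasp_force: 17.7
```

```bash
python3 - <<'E'
from h import *
go()
w=r.read_camera('wrist')[:,:,::-1];cv2.imwrite('pics/w7.png',w)
# inner edges of dark fingers per row
V=w.max(2)
for v in(238,242,246,250,256):
    row=np.where(V[v]<50)[0];l=row[row<283];q=row[row>=283];print(v,l.max() if len(l) else None,q.min() if len(q) else None)
E
```

```text
t 10.92 at [ -60.5 -290.7  -39.6] ang -0.499 F stand [-18.33   6.3 ] 34.98
238 None None
242 None None
246 194 371
250 195 370
256 195 370
```

Contact at reported z = -39.5 mm, so the real tips are 39.5 mm above the reported TCP. I lift off and check the lateral offset.

servo_tool(motion=[{"x": 0,"y": 0,"z": -15,"twist": 0},{"x": 0,"y": 0,"z": -50,"twist": 0},{"x": 0,"y": 0,"z": -90,"twist": 0},{"x": 0,"y": 0,"z": -115,"twist": 0},{"x": 0,"y": 0,"z": -115,"twist": 0},{"x": 0,"y": 0,"z": -115,"twist": 0}])

```text
t: 11.47
position: [0.4581, -0.2518, 0.0744]
eef_rot: [[0.769, -0.64, 0.002], [-0.64, -0.769, -0.002], [0.003, -0.0, -1.0]]
ft_force: [0.3, -0.0, -1.1]
gripper_width: 0.0931
grasp_force: 0.0
```

Laterally the tips are where expected; only the axial offset of 39.5 mm matters, and it is now in the helper. Next I plan the knob push with the outer finger.

```bash
cat >> h.py <<'E'
def cB(a,z=52,d=100):return (round(-117+d*np.cos(a)+24.8,1),round(-85-d*np.sin(a)+45.7,1),z)
E
python3 - <<'E'
from h import *
go(cB(-.1,110),cB(-.1))
E
```

```text
t 11.47 at [ -59.9 -290.9  113.9] ang -0.5 F stand [0.34 0.03] -1.05
(np.float64(7.3), np.float64(-29.3), 110) -> [ -66. -262.    4.] twist 
(np.float64(7.3), np.float64(-29.3), 52) -> [ -67. -262.   62.] twist
```

servo_tool(motion=[{"x": -66,"y": -262,"z": 0,"twist": 0},{"x": -66,"y": -262,"z": 0,"twist": 0},{"x": -66,"y": -262,"z": 0,"twist": 0},{"x": -66,"y": -262,"z": 0,"twist": 0},{"x": -66,"y": -262,"z": 0,"twist": 0},{"x": -66,"y": -262,"z": 0,"twist": 0},{"x": -66,"y": -262,"z": 0,"twist": 0},{"x": -66,"y": -262,"z": 0,"twist": 0},{"x": -66,"y": -262,"z": 30,"twist": 0},{"x": -66,"y": -262,"z": 55,"twist": 0},{"x": -66,"y": -262,"z": 62,"twist": 0},{"x": -66,"y": -262,"z": 62,"twist": 0}])

```text
t: 12.47
position: [0.5724, -0.0081, 0.008]
eef_rot: [[0.768, -0.64, -0.005], [-0.64, -0.768, 0.0], [-0.004, 0.003, -1.0]]
ft_force: [0.4, 0.3, 0.3]
gripper_width: 0.0931
grasp_force: 0.0
```

```bash
python3 - <<'E'
from h import *
go(*[cB(a) for a in np.arange(-.1,1.41,.1)])
E
```

```text
t 12.47 at [  5.1 -29.7  47.5] ang -0.5 F stand [0.3  0.35] 0.29
(np.float64(7.3), np.float64(-29.3), 52) -> [ 2. -1. -5.] twist 
(np.float64(7.8), np.float64(-39.3), 52) -> [ 7.  7. -5.] twist 
(np.float64(7.3), np.float64(-49.3), 52) -> [11. 16. -5.] twist 
(np.float64(5.8), np.float64(-59.2), 52) -> [15. 26. -5.] twist 
(np.float64(3.3), np.float64(-68.9), 52) -> [17. 35. -4.] twist 
(np.float64(-0.1), np.float64(-78.2), 52) -> [19. 45. -4.] twist 
(np.float64(-4.4), np.float64(-87.2), 52) -> [19. 55. -4.] twist 
(np.float64(-9.7), np.float64(-95.8), 52) -> [19. 65. -4.] twist 
(np.float64(-15.7), np.float64(-103.7), 52) -> [17. 75. -4.] twist 
(np.float64(-22.5), np.float64(-111.0), 52) -> [15. 85. -4.] twist 
(np.float64(-30.0), np.float64(-117.6), 52) -> [11. 94. -4.] twist 
(np.float64(-38.2), np.float64(-123.4), 52) -> [  7. 103.  -4.] twist 
(np.float64(-46.8), np.float64(-128.4), 52) -> [  2. 112.  -4.] twist 
(np.float64(-56.0), np.float64(-132.5), 52) -> [ -4. 120.  -4.] twist 
(np.float64(-65.5), np.float64(-135.7), 52) -> [-11. 127.  -4.] twist 
(np.float64(-75.2), np.float64(-137.8), 52) -> [-19. 133.  -4.] twist
```

servo_tool(motion=[{"x": 3,"y": -1,"z": -3,"twist": 0},{"x": 7,"y": 7,"z": -3,"twist": 0},{"x": 11,"y": 16,"z": -3,"twist": 0},{"x": 15,"y": 26,"z": -3,"twist": 0},{"x": 17,"y": 35,"z": -3,"twist": 0},{"x": 19,"y": 45,"z": -3,"twist": 0},{"x": 19,"y": 55,"z": -3,"twist": 0},{"x": 19,"y": 65,"z": -3,"twist": 0},{"x": 17,"y": 75,"z": -3,"twist": 0},{"x": 15,"y": 85,"z": -3,"twist": 0},{"x": 15,"y": 85,"z": -3,"twist": 0}])

```text
t: 13.38
position: [0.5301, -0.0838, 0.0139]
eef_rot: [[0.768, -0.64, -0.0], [-0.64, -0.768, -0.0], [-0.0, 0.0, -1.0]]
ft_force: [0.3, 0.3, 0.2]
gripper_width: 0.0931
grasp_force: 0.0
```

```bash
python3 - <<'E'
from h import *
go(*[cB(a) for a in np.arange(.8,1.51,.1)])
im=r.read_camera('scene')[:,:,::-1];k=np.zeros((420,560),np.uint8);k[180:260,200:420]=(im.max(2)<60)[180:260,200:420];print(blobs(k))
E
```

```text
t 13.38 at [ -21.7 -112.1   53.4] ang -0.5 F stand [0.28 0.4 ] 0.23
(np.float64(-22.5), np.float64(-111.0), 52) -> [-1. -1.  1.] twist 
(np.float64(-30.0), np.float64(-117.6), 52) -> [-5.  9.  1.] twist 
(np.float64(-38.2), np.float64(-123.4), 52) -> [-9. 18.  1.] twist 
(np.float64(-46.8), np.float64(-128.4), 52) -> [-14.  26.   1.] twist 
(np.float64(-56.0), np.float64(-132.5), 52) -> [-20.  34.   1.] twist 
(np.float64(-65.5), np.float64(-135.7), 52) -> [-27.  42.   1.] twist 
(np.float64(-75.2), np.float64(-137.8), 52) -> [-35.  48.   1.] twist 
(np.float64(-85.1), np.float64(-139.0), 52) -> [-43.  54.   1.] twist 
[]
```

```bash
cat >> h.py <<'E'
def sp(cam,q):
    m=r.camera_model(cam);w=np.array([*(R@(np.array(q[:2])/1e3)+t),q[2]/1e3]);d=m['rotation'].T@(w-m['position']);return m['cx']+m['fx']*d[0]/-d[2],m['cy']-m['fy']*d[1]/-d[2]
def knob(side=-1,cam='scene'):
    V=r.read_camera(cam).max(2).astype(float);V=cv2.GaussianBlur(V,(5,5),0)
    for a in np.arange(0,1.76,.1):
        u,v=sp(cam,(-117+100*np.cos(a),side*(85+100*np.sin(a)),57));print(round(a,1),int(V[round(v),round(u)]),end=' | ')
    print()
E
python3 - <<'E'
from h import *
knob()
E
```

```text
0.0 203 | 0.1 205 | 0.2 205 | 0.3 202 | 0.4 186 | 0.5 168 | 0.6 178 | 0.7 173 | 0.8 140 | 0.9 144 | 1.0 64 | 1.1 166 | 1.2 174 | 1.3 175 | 1.4 176 | 1.5 177 | 1.6 177 | 1.7 177 |
```

The knob is now at about 1.0 rad, so it is moving with the finger. I continue to about 1.5.

servo_tool(motion=[{"x": -5,"y": 9,"z": 1,"twist": 0},{"x": -9,"y": 18,"z": 1,"twist": 0},{"x": -14,"y": 26,"z": 1,"twist": 0},{"x": -20,"y": 34,"z": 1,"twist": 0},{"x": -27,"y": 42,"z": 1,"twist": 0},{"x": -35,"y": 48,"z": 1,"twist": 0},{"x": -37,"y": 50,"z": 1,"twist": 0},{"x": -37,"y": 50,"z": 1,"twist": 0},{"x": -37,"y": 50,"z": 1,"twist": 0}])

```text
t: 14.23
position: [0.4711, -0.0975, 0.0132]
eef_rot: [[0.768, -0.64, 0.001], [-0.64, -0.768, -0.0], [0.001, -0.0, -1.0]]
ft_force: [0.7, 1.2, 0.4]
gripper_width: 0.0931
grasp_force: 0.0
```

```bash
python3 - <<'E'
from h import *
knob();go((-50,-132,52),(-50,-132,130))
E
```

```text
0.0 204 | 0.1 207 | 0.2 171 | 0.3 147 | 0.4 160 | 0.5 170 | 0.6 180 | 0.7 185 | 0.8 176 | 0.9 177 | 1.0 176 | 1.1 176 | 1.2 176 | 1.3 158 | 1.4 117 | 1.5 115 | 1.6 63 | 1.7 134 | 
t 14.28 at [ -76.8 -136.9   52.7] ang -0.5 F stand [-0.19 -0.64] -0.22
(-50, -132, 52) -> [ 21. -17.   1.] twist 
(-50, -132, 130) -> [ 21. -17. -77.] twist
```

The right holder is now at about 1.58 rad. I back off, lift, and turn the hand so its fingers lie along the spine. One finger will push the tab edge while the grasp point stays in front of the leaf.

servo_tool(motion=[{"x": 15,"y": -10,"z": 0,"twist": 0},{"x": 21,"y": -17,"z": -38,"twist": 0},{"x": 21,"y": -17,"z": -77,"twist": -0.12},{"x": 21,"y": -17,"z": -100,"twist": -0.24},{"x": 21,"y": -17,"z": -100,"twist": -0.36},{"x": 21,"y": -17,"z": -100,"twist": -0.48},{"x": 21,"y": -17,"z": -100,"twist": -0.6},{"x": 21,"y": -17,"z": -100,"twist": -0.72},{"x": 21,"y": -17,"z": -100,"twist": -0.84},{"x": 21,"y": -17,"z": -100,"twist": -0.96},{"x": 21,"y": -17,"z": -100,"twist": -1.08},{"x": 21,"y": -17,"z": -100,"twist": -1.2}])

```text
t: 15.28
position: [0.4984, -0.0978, 0.1128]
eef_rot: [[0.872, 0.49, -0.0], [0.49, -0.872, 0.0], [-0.0, -0.0, -1.0]]
ft_force: [-0.4, -0.9, 0.0]
gripper_width: 0.0929
grasp_force: 0.0
```

```bash
python3 - <<'E'
from h import *
knob();go((-94,-212,150,np.pi/2))
E
```

```text
0.0 198 | 0.1 200 | 0.2 201 | 0.3 197 | 0.4 182 | 0.5 164 | 0.6 174 | 0.7 179 | 0.8 171 | 0.9 172 | 1.0 171 | 1.1 170 | 1.2 169 | 1.3 170 | 1.4 172 | 1.5 129 | 1.6 63 | 1.7 129 | 
t 15.33 at [ -50.1 -132.   152.3] ang 0.716 F stand [ 0.47 -0.94] -0.17
(-94, -212, 150, 1.5707963267948966) -> [-86.  32.   2.] twist -0.855
```

servo_tool(motion=[{"x": -30,"y": 11,"z": 0,"twist": -0.12},{"x": -60,"y": 22,"z": 0,"twist": -0.24},{"x": -86,"y": 32,"z": 2,"twist": -0.36},{"x": -86,"y": 32,"z": 2,"twist": -0.48},{"x": -86,"y": 32,"z": 2,"twist": -0.6},{"x": -86,"y": 32,"z": 2,"twist": -0.72},{"x": -86,"y": 32,"z": 2,"twist": -0.84},{"x": -86,"y": 32,"z": 2,"twist": -0.855},{"x": -86,"y": 32,"z": 35,"twist": -0.855},{"x": -86,"y": 32,"z": 70,"twist": -0.855},{"x": -86,"y": 32,"z": 100,"twist": -0.855},{"x": -86,"y": 32,"z": 100,"twist": -0.855}])

```text
t: 16.33
position: [0.4356, -0.1662, 0.0074]
eef_rot: [[0.213, 0.977, -0.007], [0.977, -0.213, 0.003], [0.002, -0.008, -1.0]]
ft_force: [-1.4, 1.1, -2.3]
gripper_width: 0.0928
grasp_force: 0.0
```

```bash
python3 - <<'E'
from h import *
go((-94,-194,12,np.pi/2))
E
```

```text
t 16.33 at [ -98.5 -211.2   46.9] ang 1.55 F stand [-1.53  0.77] -2.29
(-94, -194, 12, 1.5707963267948966) -> [17.  4. 35.] twist -0.02
```

servo_tool(motion=[{"x": 0,"y": 2,"z": 20,"twist": 0},{"x": 0,"y": 2,"z": 35,"twist": 0},{"x": 0,"y": 2,"z": 38,"twist": 0},{"x": 8,"y": 2,"z": 38,"twist": 0},{"x": 12,"y": 2,"z": 38,"twist": 0},{"x": 12,"y": 2,"z": 38,"twist": 0}])

```text
t: 16.83
position: [0.4438, -0.1556, -0.0234]
eef_rot: [[0.209, 0.978, 0.002], [0.978, -0.209, -0.0], [-0.0, 0.002, -1.0]]
ft_force: [1.0, -0.3, 1.1]
gripper_width: 0.0932
grasp_force: 0.0
```

```bash
python3 - <<'E'
from h import *
go((-94,-192,12,np.pi/2))
E
```

```text
t 16.83 at [ -92.5 -199.3   16.1] ang 1.555 F stand [ 1.   -0.13] 1.1
(-94, -192, 12, 1.5707963267948966) -> [ 7. -2.  4.] twist -0.016
```

Now a slow approach to the tab edge, watching the force.

servo_tool(motion=[{"x": 3,"y": 0,"z": 4,"twist": 0},{"x": 5,"y": 0,"z": 4,"twist": 0},{"x": 6,"y": 0,"z": 4,"twist": 0},{"x": 7,"y": 0,"z": 4,"twist": 0},{"x": 8,"y": 0,"z": 4,"twist": 0},{"x": 8,"y": 0,"z": 4,"twist": 0}])

```text
t: 17.33
position: [0.4445, -0.1483, -0.029]
eef_rot: [[0.208, 0.978, 0.0], [0.978, -0.208, -0.0], [-0.0, 0.0, -1.0]]
ft_force: [-0.6, -0.4, -0.2]
gripper_width: 0.0929
grasp_force: 0.0
```

servo_tool(motion=[{"x": 0.7,"y": 0,"z": 0,"twist": 0},{"x": 1.4,"y": 0,"z": 0,"twist": 0},{"x": 2,"y": 0,"z": 0,"twist": 0},{"x": 2,"y": 0,"z": 0,"twist": 0}])

```text
t: 17.67
position: [0.4449, -0.1464, -0.0291]
eef_rot: [[0.208, 0.978, -0.0], [0.978, -0.208, 0.0], [0.0, -0.0, -1.0]]
ft_force: [0.0, -0.3, -0.4]
gripper_width: 0.0931
grasp_force: 0.0
```

servo_tool(motion=[{"x": 0.7,"y": 0,"z": 0,"twist": 0},{"x": 1.4,"y": 0,"z": 0,"twist": 0},{"x": 2,"y": 0,"z": 0,"twist": 0},{"x": 2,"y": 0,"z": 0,"twist": 0}])

```text
t: 18.0
position: [0.4452, -0.145, -0.029]
eef_rot: [[0.209, 0.978, -0.0], [0.978, -0.209, -0.001], [-0.001, 0.0, -1.0]]
ft_force: [-1.7, -5.0, -0.7]
gripper_width: 0.0931
grasp_force: 2.8
```

servo_tool(motion=[{"x": 0.5,"y": 0,"z": 0,"twist": 0},{"x": 1,"y": 0,"z": 0,"twist": 0},{"x": 1.5,"y": 0,"z": 0,"twist": 0},{"x": 1.5,"y": 0,"z": 0,"twist": 0}])

```text
t: 18.33
position: [0.4453, -0.1439, -0.029]
eef_rot: [[0.209, 0.978, -0.001], [0.978, -0.209, -0.002], [-0.002, -0.0, -1.0]]
ft_force: [-2.1, -8.7, -0.4]
gripper_width: 0.093
grasp_force: 5.0
```

Contact at about 9 N. I lift slowly along the arc, keeping the press so friction carries the tab up.

servo_tool(motion=[{"x": 0.5,"y": 0,"z": -3,"twist": 0},{"x": 0.7,"y": 0,"z": -8,"twist": 0},{"x": 1.2,"y": 0,"z": -14,"twist": 0},{"x": 2,"y": 0,"z": -20,"twist": 0},{"x": 3,"y": 0,"z": -27,"twist": 0},{"x": 3,"y": 0,"z": -27,"twist": 0}])

```text
t: 18.83
position: [0.4462, -0.141, -0.0009]
eef_rot: [[0.209, 0.978, -0.0], [0.978, -0.209, -0.002], [-0.002, 0.0, -1.0]]
ft_force: [-7.2, -8.7, 0.9]
gripper_width: 0.093
grasp_force: 4.9
```

```bash
python3 - <<'E'
from h import *
go()
im=r.read_camera('scene')[:,:,::-1];hsv=cv2.cvtColor(im,cv2.COLOR_BGR2HSV);H,S,V=cv2.split(hsv)
k=np.zeros((420,560),np.uint8);k[120:260,330:460]=(((H<8)|(H>172))&(S>120))[120:260,330:460];print(blobs(k))
for th in(0,.1,.15,.2,.3):print(th,sp('scene',(-25,-170*np.cos(th),32+170*np.sin(th))))
cv2.imwrite('pics/s8.png',cv2.resize(im[100:310,200:480],None,fx=2.8,fy=2.8))
E
```

```text
t 18.83 at [ -93.  -184.5   38.6] ang 1.555 F stand [-5.41 -9.89] 0.87
[([362.2, 195.4], 116), ([338.4, 212.9], 167), ([330.7, 222.1], 10)]
0 (np.float64(365.8849707274245), np.float64(203.56770124699696))
0.1 (np.float64(366.37053139913746), np.float64(197.10772288407568))
0.15 (np.float64(366.385297107507), np.float64(193.92292392850402))
0.2 (np.float64(366.2448485680616), np.float64(190.77768224153783))
0.3 (np.float64(365.489979438523), np.float64(184.63513390063892))
```

servo_tool(motion=[{"x": 1,"y": 0,"z": -6,"twist": 0},{"x": 2.5,"y": 0,"z": -12,"twist": 0},{"x": 4.2,"y": 0,"z": -19,"twist": 0},{"x": 6.3,"y": 0,"z": -26,"twist": 0},{"x": 8.7,"y": 0,"z": -33,"twist": 0},{"x": 11.2,"y": 0,"z": -40,"twist": 0},{"x": 14,"y": 0,"z": -46.5,"twist": 0},{"x": 17,"y": 0,"z": -53,"twist": 0},{"x": 17,"y": 0,"z": -53,"twist": 0}])

```text
t: 19.63
position: [0.4501, -0.1243, 0.0526]
eef_rot: [[0.209, 0.978, 0.001], [0.978, -0.209, -0.002], [-0.002, 0.001, -1.0]]
ft_force: [-5.9, -8.5, 5.4]
gripper_width: 0.0928
grasp_force: 4.9
```

```bash
cat >> h.py <<'E'
def tab():
    go();im=r.read_camera('scene')[:,:,::-1];H,S,V=cv2.split(cv2.cvtColor(im,cv2.COLOR_BGR2HSV))
    print([b for b in blobs(((H<8)|(H>172))&(S>120),60) if b[0][1]<230 and 210<b[0][0]<460]);return im
E
python3 - <<'E'
from h import *
tab()
for th in(.3,.4,.46,.5,.6):print(th,sp('scene',(-25,-170*np.cos(th),32+170*np.sin(th))))
im=cv2.imread('pics/scene0.png');H,S,V=cv2.split(cv2.cvtColor(im,cv2.COLOR_BGR2HSV));print('t0',[b for b in blobs(((H<8)|(H>172))&(S>120),60) if b[0][1]<230])
E
```

```text
t 19.63 at [ -92.4 -167.3   92.1] ang 1.555 F stand [-4.09 -9.52] 5.4
[([358.3, 178.1], 148), ([335.3, 204.0], 209), ([320.3, 216.1], 200)]
0.3 (np.float64(365.489979438523), np.float64(184.63513390063892))
0.4 (np.float64(364.09177564518797), np.float64(178.74011271999944))
0.46 (np.float64(362.9398584474604), np.float64(175.34771291815565))
0.5 (np.float64(362.0406749373734), np.float64(173.15482336538946))
0.6 (np.float64(359.3325714800258), np.float64(167.9431645041962))
t0 [([361.7, 204.5], 86), ([339.1, 217.7], 150), ([322.8, 222.9], 145)]
```

servo_tool(motion=[{"x": 3.2,"y": 0,"z": -6.5,"twist": 0},{"x": 6.7,"y": 0,"z": -12.9,"twist": 0},{"x": 10.5,"y": 0,"z": -19,"twist": 0},{"x": 14.5,"y": 0,"z": -25,"twist": 0},{"x": 18.8,"y": 0,"z": -31,"twist": 0},{"x": 23.2,"y": 0,"z": -37,"twist": 0},{"x": 28,"y": 0,"z": -42.5,"twist": 0},{"x": 33,"y": 0,"z": -48,"twist": 0},{"x": 38,"y": 0,"z": -53,"twist": 0},{"x": 43,"y": 0,"z": -58,"twist": 0},{"x": 43,"y": 0,"z": -58,"twist": 0}])

```text
t: 20.6
position: [0.4592, -0.0807, 0.1099]
eef_rot: [[0.208, 0.978, 0.001], [0.978, -0.208, 0.0], [0.0, 0.001, -1.0]]
ft_force: [0.7, 0.3, 0.2]
gripper_width: 0.093
grasp_force: 0.1
```

```bash
python3 - <<'E'
from h import *
tab()
for th in(.7,.8,.9,1):print(th,sp('scene',(-25,-170*np.cos(th),32+170*np.sin(th))))
E
```

```text
t 20.6 at [ -91.9 -122.8  149.4] ang 1.556 F stand [0.66 0.41] 0.19
[([344.8, 159.4], 202), ([327.4, 195.7], 230), ([315.9, 212.1], 210)]
0.7 (np.float64(355.9697433210561), np.float64(163.17006625447146))
0.8 (np.float64(351.96180656854244), np.float64(158.90062396720265))
0.9 (np.float64(347.326656033894), np.float64(155.1990186179268))
1 (np.float64(342.09134219259226), np.float64(152.12722432053192))
```

The leaf stands at about 0.85 rad, so a mostly horizontal push now carries it to near upright.

servo_tool(motion=[{"x": 11,"y": 0,"z": -6,"twist": 0},{"x": 24,"y": 0,"z": -13,"twist": 0},{"x": 36,"y": 0,"z": -18,"twist": 0},{"x": 50,"y": 0,"z": -23,"twist": 0},{"x": 63,"y": 0,"z": -27,"twist": 0},{"x": 77,"y": 0,"z": -30,"twist": 0},{"x": 91,"y": 0,"z": -31,"twist": 0},{"x": 91,"y": 0,"z": -31,"twist": 0}])

```text
t: 21.32
position: [0.4779, 0.0095, 0.1399]
eef_rot: [[0.207, 0.978, -0.0], [0.978, -0.207, 0.001], [0.001, -0.0, -1.0]]
ft_force: [0.8, -0.3, 0.3]
gripper_width: 0.0929
grasp_force: 0.0
```

```bash
python3 - <<'E'
from h import *
tab()
for th in(1.3,1.4,1.5,1.6):print(th,sp('scene',(-25,-170*np.cos(th),32+170*np.sin(th))))
E
```

```text
t 21.32 at [-91.  -30.7 179.4] ang 1.557 F stand [ 0.87 -0.1 ] 0.3
[([310.9, 151.4], 192), ([309.4, 193.3], 177), ([306.5, 211.3], 148)]
1.3 (np.float64(323.20670215530487), np.float64(147.24489087721454))
1.4 (np.float64(316.04628665100745), np.float64(147.21255396447367))
1.5 (np.float64(308.5766191067659), np.float64(148.02983240836454))
1.6 (np.float64(300.8865329214302), np.float64(149.71031449992597))
```

The leaf is at about 1.43 rad. I carry it past upright with the fingertip corner at r of about 150 mm on its back face.

servo_tool(motion=[{"x": 12,"y": 0,"z": -2,"twist": 0},{"x": 25,"y": 0,"z": -2,"twist": 0},{"x": 38,"y": 0,"z": -2,"twist": 0},{"x": 51,"y": 0,"z": 0,"twist": 0},{"x": 65,"y": 0,"z": 3,"twist": 0},{"x": 77,"y": 0,"z": 7,"twist": 0},{"x": 90,"y": 0,"z": 12,"twist": 0},{"x": 102,"y": 0,"z": 19,"twist": 0},{"x": 113,"y": 0,"z": 26,"twist": 0},{"x": 123,"y": 0,"z": 35,"twist": 0},{"x": 123,"y": 0,"z": 35,"twist": 0}])

```text
t: 22.28
position: [0.5027, 0.1293, 0.1025]
eef_rot: [[0.207, 0.978, -0.003], [0.978, -0.207, -0.0], [-0.001, -0.003, -1.0]]
ft_force: [0.4, -0.2, -0.1]
gripper_width: 0.0928
grasp_force: 0.0
```

```bash
python3 - <<'E'
from h import *
tab()
for th in(2,2.1,2.2,2.3,2.4):print(th,sp('scene',(-25,-170*np.cos(th),32+170*np.sin(th))))
go(*[(-91,-150*np.cos(th)-6,32+150*np.sin(th)) for th in (2.4,2.5,2.6,2.7,2.8,2.9,3.0,3.05,3.1)])
E
```

```text
t 22.28 at [-89.8  91.6 142. ] ang 1.557 F stand [ 0.46 -0.08] -0.09
[]
2 (np.float64(269.94632797432297), np.float64(164.83150764601288))
2.1 (np.float64(262.70445461867115), np.float64(170.51912666023958))
2.2 (np.float64(255.87347514505396), np.float64(176.84021594943684))
2.3 (np.float64(249.5515920130373), np.float64(183.70689199097063))
2.4 (np.float64(243.82780032166875), np.float64(191.02111027163465))
t 22.33 at [-89.6  90.9 143. ] ang 1.557 F stand [0.28 0.35] 0.22
(-91, np.float64(104.60905733118682), np.float64(133.31947708267265)) -> [14. -2. 10.] twist 
(-91, np.float64(114.17154233204005), np.float64(121.77082161559348)) -> [23. -2. 21.] twist 
(-91, np.float64(122.53331300534211), np.float64(109.32520577321962)) -> [32. -2. 34.] twist 
(-91, np.float64(129.61082130255917), np.float64(96.10698203507447)) -> [39. -2. 47.] twist 
(-91, np.float64(135.3333511002987), np.float64(82.24822252338576)) -> [44. -2. 61.] twist 
(-91, np.float64(139.6437247724386), np.float64(67.88739938209736)) -> [49. -2. 75.] twist 
(-91, np.float64(142.4988744900668), np.float64(53.16800120898009)) -> [52. -2. 90.] twist 
(-91, np.float64(143.37124868085917), np.float64(45.71969633486558)) -> [53. -2. 97.] twist 
(-91, np.float64(143.87027254099192), np.float64(38.237099364993576)) -> [ 53.  -2. 105.] twist
```

```bash
python3 - <<'E'
from h import *
for c in('scene','top'):
    im=r.read_camera(c)[:,:,::-1];cv2.imwrite(f'pics/{c}9.png',im);H,S,V=cv2.split(cv2.cvtColor(im,cv2.COLOR_BGR2HSV));print(c,[b for b in blobs(((H<10)|(H>170))&(S>100)&(V>50),25) if 190<b[0][0]<400 and 120<b[0][1]<300])
    print([np.round(sp(c,(-25,-170*np.cos(th),32+170*np.sin(th)))).tolist() for th in(0,1.4,2,2.2,2.4,3.14)])
E
```

```text
scene [([247.1, 185.2], 68)]
[[366.0, 204.0], [316.0, 147.0], [270.0, 165.0], [256.0, 177.0], [244.0, 191.0], [225.0, 249.0]]
top [([279.7, 199.4], 135), ([290.5, 200.3], 45)]
[[366.0, 236.0], [314.0, 222.0], [268.0, 213.0], [256.0, 210.0], [245.0, 209.0], [233.0, 208.0]]
```

The tab is at scene (247,185), about 2.3 rad, so I continue down.

servo_tool(motion=[{"x": 7,"y": -1,"z": 5,"twist": 0},{"x": 14,"y": -1,"z": 10,"twist": 0},{"x": 23,"y": -2,"z": 21,"twist": 0},{"x": 32,"y": -2,"z": 34,"twist": 0},{"x": 39,"y": -2,"z": 47,"twist": 0},{"x": 44,"y": -2,"z": 61,"twist": 0},{"x": 49,"y": -2,"z": 75,"twist": 0},{"x": 51,"y": -2,"z": 83,"twist": 0},{"x": 52,"y": -2,"z": 90,"twist": 0},{"x": 53,"y": -2,"z": 97,"twist": 0},{"x": 53,"y": -2,"z": 103,"twist": 0},{"x": 53,"y": -2,"z": 103,"twist": 0}])

```text
t: 23.43
position: [0.512, 0.1799, 0.0008]
eef_rot: [[0.209, 0.978, -0.001], [0.978, -0.209, -0.0], [-0.001, -0.001, -1.0]]
ft_force: [-0.3, -0.1, 0.0]
gripper_width: 0.0931
grasp_force: 0.0
```

servo_tool(motion=[{"x": 0,"y": 0,"z": 2,"twist": 0},{"x": 0,"y": 0,"z": 3,"twist": 0},{"x": 0,"y": 0,"z": 4,"twist": 0},{"x": 0,"y": 0,"z": 4,"twist": 0}])

```text
t: 23.77
position: [0.5126, 0.1801, -0.0019]
eef_rot: [[0.209, 0.978, 0.0], [0.978, -0.209, 0.0], [0.0, 0.0, -1.0]]
ft_force: [-0.1, 0.1, 0.2]
gripper_width: 0.0928
grasp_force: 0.0
```

```bash
python3 - <<'E'
from h import *
go();knob(1)
E
```

```text
t 23.77 at [-90.  143.4  37.6] ang 1.555 F stand [-0.12  0.05] 0.24
0.0 73 | 0.1 71 | 0.2 71 | 0.3 89 | 0.4 81 | 0.5 65 | 0.6 66 | 0.7 103 | 0.8 157 | 0.9 175 | 1.0 175 | 1.1 166 | 1.2 173 | 1.3 173 | 1.4 118 | 1.5 70 | 1.6 77 | 1.7 155 |
```

servo_tool(motion=[{"x": 0,"y": 0,"z": 1,"twist": 0},{"x": 0,"y": 0,"z": 2,"twist": 0},{"x": 0,"y": 0,"z": 3,"twist": 0},{"x": 0,"y": 0,"z": 3,"twist": 0}])

```text
t: 24.15
position: [0.5124, 0.1801, -0.0053]
eef_rot: [[0.208, 0.978, -0.0], [0.978, -0.208, -0.0], [-0.0, -0.0, -1.0]]
ft_force: [-0.6, 0.2, 0.4]
gripper_width: 0.0929
grasp_force: 0.1
```

servo_tool(motion=[{"x": 0,"y": 0,"z": 0.5,"twist": 0},{"x": 0,"y": 0,"z": 1,"twist": 0},{"x": 0,"y": 0,"z": 1,"twist": 0}])

```text
t: 24.4
position: [0.5126, 0.1802, -0.0057]
eef_rot: [[0.208, 0.978, 0.0], [0.978, -0.208, 0.0], [0.0, 0.0, -1.0]]
ft_force: [-1.1, -0.9, 4.9]
gripper_width: 0.0925
grasp_force: 2.2
```

Contact at tip z = 33.8 mm, which matches the leaf top at 34, so it is flat. One more light press, then lift away.

servo_tool(motion=[{"x": 0,"y": 0,"z": 0.5,"twist": 0},{"x": 0,"y": 0,"z": 0.5,"twist": 0},{"x": 0,"y": 0,"z": 0.5,"twist": 0},{"x": 0,"y": 0,"z": -5,"twist": 0},{"x": 0,"y": 0,"z": -40,"twist": 0},{"x": 0,"y": 0,"z": -75,"twist": 0},{"x": 0,"y": 0,"z": -90,"twist": 0},{"x": 0,"y": 0,"z": -90,"twist": 0}])

```text
t: 25.07
position: [0.5141, 0.1807, 0.0884]
eef_rot: [[0.208, 0.978, 0.005], [0.978, -0.208, 0.002], [0.003, 0.005, -1.0]]
ft_force: [-0.1, 0.6, 0.7]
gripper_width: 0.0932
grasp_force: 0.0
```

```bash
python3 - <<'E'
from h import *
s=r.sense();print(np.round(s['joint_pos'],2))
go();knob(1)
for c in('scene',):
    im=r.read_camera(c)[:,:,::-1];cv2.imwrite('pics/s10.png',im[110:330,140:440].repeat(2,0).repeat(2,1))
    H,S,V=cv2.split(cv2.cvtColor(im,cv2.COLOR_BGR2HSV));print(c,[b for b in blobs(((H<10)|(H>170))&(S>100)&(V>50),25) if 190<b[0][0]<400 and 120<b[0][1]<300])
    print([np.round(sp(c,(-25,-170*np.cos(th),32+170*np.sin(th))),1).tolist() for th in(2.9,3,3.09,3.14)])
E
```

```text
[ 0.29 -0.13  1.84  0.    1.43  0.5 ]
t 25.07 at [-88.5 144.3 127.9] ang 1.555 F stand [-0.25  0.59] 0.68
0.0 134 | 0.1 154 | 0.2 187 | 0.3 187 | 0.4 198 | 0.5 198 | 0.6 197 | 0.7 194 | 0.8 195 | 0.9 175 | 1.0 164 | 1.1 162 | 1.2 157 | 1.3 163 | 1.4 110 | 1.5 65 | 1.6 73 | 1.7 145 | 
scene [([225.4, 247.2], 291)]
[[226.4, 230.5], [225.4, 238.2], [225.2, 244.9], [225.4, 248.5]]
```

View pics/s10.png

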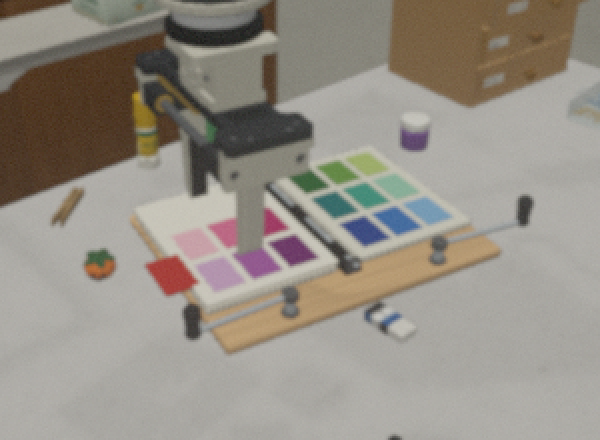

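The leaf lies flat on the left with the tab at scene (225,247), matching 3.12 rad or more. The right holder is out, the left one is at about 1.55 rad, and the neighbours are undisturbed. Next is the left holder.

```bash
cat >> h.py <<'E'
def cL(a,z=52,d=100):return (round(-117+d*np.cos(a)-49.7,1),round(85+d*np.sin(a)+15.4,1),z)
E
python3 - <<'E'
from h import *
go((*cL(1.85,128),1.27),cL(1.85))
print(ray('top',156,257,.03),ray('top',146,270,.02), R@np.array([-.249,.214])+t)
E
```

```text
t 25.17 at [-90.  143.5 123.6] ang 1.555 F stand [0.26 0.84] -0.15
(np.float64(-194.3), np.float64(196.5), 128, 1.27) -> [  51. -105.   -4.] twist 0.285
(np.float64(-194.3), np.float64(196.5), 52) -> [  51. -105.   72.] twist 
[0.45446451 0.38544256 0.03      ] [0.42059744 0.41301171 0.02      ] [0.37020339 0.28012726]
```

servo_tool(motion=[{"x": 25,"y": -50,"z": 0,"twist": 0.1},{"x": 51,"y": -105,"z": 0,"twist": 0.2},{"x": 51,"y": -105,"z": 0,"twist": 0.285},{"x": 51,"y": -105,"z": 0,"twist": 0.285},{"x": 51,"y": -105,"z": 0,"twist": 0.285},{"x": 51,"y": -105,"z": 30,"twist": 0.285},{"x": 51,"y": -105,"z": 60,"twist": 0.285},{"x": 51,"y": -105,"z": 71,"twist": 0.285},{"x": 51,"y": -105,"z": 71,"twist": 0.285},{"x": 51,"y": -105,"z": 71,"twist": 0.285}])

```text
t: 26.0
position: [0.4207, 0.2514, 0.013]
eef_rot: [[0.475, 0.88, -0.001], [0.88, -0.475, -0.001], [-0.001, -0.001, -1.0]]
ft_force: [0.0, 0.1, 0.2]
gripper_width: 0.0931
grasp_force: 0.0
```

```bash
python3 - <<'E'
from h import *
go(*[cL(a) for a in np.arange(1.8,.19,-.1)])
E
```

```text
t 26.0 at [-193.9  195.6   52.5] ang 1.27 F stand [-0.01  0.05] 0.15
(np.float64(-189.4), np.float64(197.8), 52) -> [3. 4. 0.] twist 
(np.float64(-179.6), np.float64(199.6), 52) -> [ 8. 13.  0.] twist 
(np.float64(-169.6), np.float64(200.4), 52) -> [12. 22.  0.] twist 
(np.float64(-159.6), np.float64(200.1), 52) -> [14. 31.  0.] twist 
(np.float64(-149.7), np.float64(198.9), 52) -> [16. 41.  0.] twist 
(np.float64(-140.0), np.float64(196.8), 52) -> [17. 51.  0.] twist 
(np.float64(-130.5), np.float64(193.6), 52) -> [17. 61.  0.] twist 
(np.float64(-121.3), np.float64(189.5), 52) -> [16. 71.  0.] twist 
(np.float64(-112.7), np.float64(184.5), 52) -> [13. 81.  0.] twist 
(np.float64(-104.5), np.float64(178.7), 52) -> [10. 90.  0.] twist 
(np.float64(-97.0), np.float64(172.1), 52) -> [  6. 100.   0.] twist 
(np.float64(-90.2), np.float64(164.8), 52) -> [  1. 108.   0.] twist 
(np.float64(-84.2), np.float64(156.9), 52) -> [ -5. 116.   0.] twist 
(np.float64(-78.9), np.float64(148.3), 52) -> [-11. 124.   0.] twist 
(np.float64(-74.6), np.float64(139.3), 52) -> [-18. 131.   0.] twist 
(np.float64(-71.2), np.float64(130.0), 52) -> [-26. 137.   0.] twist 
(np.float64(-68.7), np.float64(120.3), 52) -> [-35. 142.   0.] twist
```

servo_tool(motion=[{"x": 3,"y": 4,"z": 0,"twist": 0},{"x": 8,"y": 13,"z": 0,"twist": 0},{"x": 12,"y": 22,"z": 0,"twist": 0},{"x": 14,"y": 31,"z": 0,"twist": 0},{"x": 16,"y": 41,"z": 0,"twist": 0},{"x": 17,"y": 51,"z": 0,"twist": 0},{"x": 17,"y": 61,"z": 0,"twist": 0},{"x": 16,"y": 71,"z": 0,"twist": 0},{"x": 13,"y": 81,"z": 0,"twist": 0},{"x": 10,"y": 90,"z": 0,"twist": 0},{"x": 6,"y": 100,"z": 0,"twist": 0},{"x": 6,"y": 100,"z": 0,"twist": 0}])

```text
t: 27.0
position: [0.5123, 0.2082, 0.013]
eef_rot: [[0.476, 0.879, 0.0], [0.879, -0.476, -0.0], [-0.0, 0.0, -1.0]]
ft_force: [1.0, -0.9, -0.2]
gripper_width: 0.093
grasp_force: 0.0
```

```bash
python3 - <<'E'
from h import *
knob(1);go(*[cL(a) for a in np.arange(.8,.19,-.1)])
E
```

```text
0.0 74 | 0.1 78 | 0.2 77 | 0.3 71 | 0.4 71 | 0.5 67 | 0.6 77 | 0.7 134 | 0.8 151 | 0.9 151 | 1.0 150 | 1.1 153 | 1.2 165 | 1.3 174 | 1.4 176 | 1.5 177 | 1.6 162 | 1.7 148 | 
t 27.05 at [-96.4 171.4  52.4] ang 1.269 F stand [-0.4  -0.93] -0.15
(np.float64(-97.0), np.float64(172.1), 52) -> [ 0. -1.  0.] twist 
(np.float64(-90.2), np.float64(164.8), 52) -> [-5.  8.  0.] twist 
(np.float64(-84.2), np.float64(156.9), 52) -> [-10.  16.   0.] twist 
(np.float64(-78.9), np.float64(148.3), 52) -> [-17.  24.   0.] twist 
(np.float64(-74.6), np.float64(139.3), 52) -> [-24.  30.   0.] twist 
(np.float64(-71.2), np.float64(130.0), 52) -> [-32.  36.   0.] twist 
(np.float64(-68.7), np.float64(120.3), 52) -> [-41.  42.   0.] twist
```

servo_tool(motion=[{"x": -5,"y": 8,"z": 0,"twist": 0},{"x": -10,"y": 16,"z": 0,"twist": 0},{"x": -17,"y": 24,"z": 0,"twist": 0},{"x": -24,"y": 30,"z": 0,"twist": 0},{"x": -32,"y": 36,"z": 0,"twist": 0},{"x": -38,"y": 40,"z": 0,"twist": 0},{"x": -38,"y": 40,"z": 0,"twist": 0},{"x": -38,"y": 40,"z": 0,"twist": 0}])

```text
t: 27.72
position: [0.5285, 0.1568, 0.0131]
eef_rot: [[0.476, 0.88, 0.0], [0.88, -0.476, 0.0], [0.0, 0.0, -1.0]]
ft_force: [0.3, 0.3, 0.9]
gripper_width: 0.0933
grasp_force: 0.0
```

servo_tool(motion=[{"x": 10,"y": -6,"z": 0,"twist": 0},{"x": 18,"y": -10,"z": -5,"twist": 0},{"x": 18,"y": -10,"z": -40,"twist": 0},{"x": 18,"y": -10,"z": -80,"twist": 0},{"x": 30,"y": -40,"z": -110,"twist": 0},{"x": 50,"y": -80,"z": -110,"twist": 0},{"x": 80,"y": -120,"z": -110,"twist": 0},{"x": 100,"y": -150,"z": -110,"twist": 0},{"x": 100,"y": -150,"z": -110,"twist": 0},{"x": 100,"y": -150,"z": -110,"twist": 0},{"x": 100,"y": -150,"z": -110,"twist": 0}])

```text
t: 28.63
position: [0.4435, 0.3174, 0.1231]
eef_rot: [[0.473, 0.881, 0.0], [0.881, -0.473, -0.0], [-0.0, 0.0, -1.0]]
ft_force: [-1.0, 0.0, 0.4]
gripper_width: 0.0928
grasp_force: 0.0
```

```bash
python3 - <<'E'
from h import *
go();knob(1);knob(-1);knob(1,'top')
for c in('scene','top'):
    im=r.read_camera(c)[:,:,::-1]
    H,S,V=cv2.split(cv2.cvtColor(im,cv2.COLOR_BGR2HSV));print(c,[b for b in blobs(((H<10)|(H>170))&(S>100)&(V>50),25) if 190<b[0][0]<400 and 120<b[0][1]<300])
    print([np.round(sp(c,(-25,-170*np.cos(th),32+170*np.sin(th))),1).tolist() for th in(3,3.09,3.14)])
    if c=='top':
        k=np.zeros((420,560),np.uint8);k[140:290,205:415]=(im.max(2)<60)[140:290,205:415];print(blobs(k))
E
```

```text
t 28.63 at [-184.3  264.7  162.6] ang 1.273 F stand [-0.95 -0.15] 0.36
0.0 124 | 0.1 90 | 0.2 188 | 0.3 190 | 0.4 201 | 0.5 201 | 0.6 200 | 0.7 198 | 0.8 198 | 0.9 177 | 1.0 166 | 1.1 165 | 1.2 158 | 1.3 167 | 1.4 169 | 1.5 172 | 1.6 172 | 1.7 170 | 
0.0 175 | 0.1 175 | 0.2 179 | 0.3 188 | 0.4 180 | 0.5 178 | 0.6 177 | 0.7 177 | 0.8 177 | 0.9 175 | 1.0 175 | 1.1 174 | 1.2 173 | 1.3 175 | 1.4 176 | 1.5 113 | 1.6 67 | 1.7 151 | 
0.0 57 | 0.1 85 | 0.2 181 | 0.3 180 | 0.4 166 | 0.5 158 | 0.6 173 | 0.7 148 | 0.8 144 | 0.9 137 | 1.0 138 | 1.1 133 | 1.2 132 | 1.3 132 | 1.4 131 | 1.5 133 | 1.6 133 | 1.7 134 | 
scene [([225.5, 247.0], 298)]
[[225.4, 238.2], [225.2, 244.9], [225.4, 248.5]]
top [([268.3, 200.1], 219), ([233.8, 207.5], 297)]
[[232.4, 207.3], [232.6, 207.6], [233.0, 207.8]]
[([300.2, 207.8], 500), ([264.4, 210.3], 27), ([285.9, 265.6], 19), ([363.7, 278.0], 38)]
```

The left holder is in at about 0.05 rad, the right one is out at about 1.58 rad, the tab is flat, and the gripper is clear.

```bash
python3 -c "
from station import r
print(r.finish_job())"
```

```text
the job is handed in; nothing more can be done
None
```

I turned the page and handed the job in, but the system gave no verdict; my last camera check showed the leaf flat on the left, the left holder in over it at about 0.05 rad and the right holder out at about 1.58 rad, with the gripper clear.

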